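# File the fired glaze test tiles

## Task

The glaze tests are out of the kiln: slide the red thumb latch of the green file box sideways so that its lid springs open, stand every test tile from the kiln shelf upright and fully down in a cell of its own, then push the lid shut until it catches. The terracotta firing tag belongs to this batch: slide it fully down into the holder on the front of the box, at whatever moment suits. Leave everything else on the bench where it stands.

Things in the scene. Friction and masses are not known exactly. Their poses are not given: they have to be found in the camera images.
- tile1: T-shaped test tile, pale clay with a dark blue glaze on its upper part, standing on the kiln shelf. Foot 46 (x) x 36 (y) x 8 mm; upright plate 46 (x) x 8 (y) mm over the middle of the foot, its top 70 mm above the underside; about 90 g; the same after a half turn. Origin: middle of the underside, z up. Three to five tiles are there, the rest absent (None).
- tile2: T-shaped test tile, pale clay with a grey-green glaze on its upper part, standing on the kiln shelf. Foot 46 (x) x 36 (y) x 8 mm; upright plate 46 (x) x 8 (y) mm over the middle of the foot, its top 70 mm above the underside; about 90 g; the same after a half turn. Origin: middle of the underside, z up. Three to five tiles are there, the rest absent (None).
- tile3: T-shaped test tile, pale clay with a rust red glaze on its upper part, standing on the kiln shelf. Foot 46 (x) x 36 (y) x 8 mm; upright plate 46 (x) x 8 (y) mm over the middle of the foot, its top 70 mm above the underside; about 90 g; the same after a half turn. Origin: middle of the underside, z up. Three to five tiles are there, the rest absent (None).
- tile4: T-shaped test tile, pale clay with a yellow glaze on its upper part, standing on the kiln shelf. Foot 46 (x) x 36 (y) x 8 mm; upright plate 46 (x) x 8 (y) mm over the middle of the foot, its top 70 mm above the underside; about 90 g; the same after a half turn. Origin: middle of the underside, z up. Three to five tiles are there, the rest absent (None).
- tile5: T-shaped test tile, pale clay with a plum glaze on its upper part, standing on the kiln shelf. Foot 46 (x) x 36 (y) x 8 mm; upright plate 46 (x) x 8 (y) mm over the middle of the foot, its top 70 mm above the underside; about 90 g; the same after a half turn. Origin: middle of the underside, z up. Three to five tiles are there, the rest absent (None).
- tilebox: green steel file box, fixed; 100 (x) x 234 (y) mm, 89 mm high with the lid shut; its walls reach 44 mm, the lid is the part above. Origin: middle of the underside; -x is the front, turned roughly to the robot. Inside, five cells in a row, middles at x = 0 and y = -88, -44, 0, 44, 88 mm; a tile goes in with its axes parallel to the box's.
- cell_mid (a point): middle of the floor of the middle cell, 6 mm above the bench, axes parallel to the box's. Every cell is 50 (x) x 40 (y) mm; the partitions round it are 4 mm thick, with rounded tops 40 mm above the bench. A filed tile's top is 76 mm above the bench.
- tag: firing tag, a terracotta plate with two pale lines and a dark hole, 50 (x) x 8 (y) x 70 (z) mm, 60 g; stands upright in the groove of the wooden stand. Origin: middle of its lower edge, z up; the same after a half turn.
- tagstand: fixed wooden block 80 (x) x 39 (y) x 26 (z) mm with an 11 mm groove along x, groove floor 8 mm up, in which the tag stands. Origin: middle of the underside.
- tag_slot (a point): middle of the slot floor of the aluminium tag holder, on the box's front beside the latch, at x = -66, y = 82, z = 6 mm in the box's frame, axes parallel to the box's. Open-topped slot 11 (x) x 54 (y) mm; front lip 30, ends 38, back plate 40 mm above the bench. The tag slides straight down, its 50 mm width along the box's y, until it stands on the slot floor.
- lid (a joint): angle of the sprung lid, rad: 0 shut, 1.85 fully open (leaning back beyond upright). The spring throws it fully open once the latch is drawn, and holds it there. Pushing it shut takes 3 to 7 N near its free edge, some 12 N over the last 0.2 rad, where it pushes the bevelled bolt aside; pressed fully down it catches by itself and then reads below 0.03.
- lid_hinge (a point): middle of the lid's hinge axis, which runs along the box's y, at x = 50, y = 0, z = 45 mm in the box's frame; turns with the lid. The lid is a 3 mm shell 100 mm front to back, 234 mm wide, 44 mm deep, 0.4 kg. A steel keeper hangs 18 mm below the middle of its front edge.
- lid_edge (a point): middle of the lid's upper front edge (outside corner), in the lid's own frame 100 mm in front of and 44 mm above the hinge; moves with the lid.
- latch (a joint): travel of the thumb latch, m: 0 at rest (bolt home), 0.009 fully drawn, which is towards the box's -y. The lid is free beyond about 0.007. A spring (1.5 N at rest, 4 N fully drawn) returns it when let go.
- latch_tab (a point): middle of the top of the latch's red thumb tab, at x = -73, y = 0, z = 48 mm in the box's frame (latch at rest), axes parallel to the box's; moves with the latch. The tab is a ribbed block 18 (x) x 10 (y) x 28 (z) mm below this point, free on both sides and in front; its rear end meets a red plate whose face is at x = -64 mm.
- kilnshelf: buff ceramic kiln shelf 240 (x) x 330 (y) x 16 (z) mm lying on the bench, fixed; the tiles stand on it. Origin: middle of the underside.
- conepack: witness cone pack, three slender cones in a brown clay pad 58 x 26 mm, 61 mm high, standing among the tiles; not part of the job. Origin: middle of the underside.
- post1: buff kiln prop, a cylinder 38 mm across, 62 mm high; standing by, not part of the job.
- post2: buff kiln prop, a cylinder 38 mm across, 90 mm high; standing by, not part of the job.
- bowl: white bisque bowl 110 mm across, 50 mm high; standing by, not part of the job.
- glazejar: glaze jar 64 mm across, 85 mm high; standing by, not part of the job.
- beaker: white bisque beaker 72 mm across, 85 mm high; standing by, not part of the job.
- stilt: small pale kiln disc 48 mm across, 14 mm high; standing by, not part of the job.
Things that resemble listed ones, but are neither listed nor needed, are in the scene too. Leave any purple look-alike of the tile2 alone. Leave any purple look-alike of the tile5 alone.

How it is judged:
By the outcome, as a careful person would: the job done as asked, in the order asked, and still so for the second after the job is handed in, with the robot touching nothing.
Of tile1, tile2, tile3, tile4, tile5 only 3 to 5 are there at a start; the rules pass over those that are not, and their reading is None.
At some moment in a run one of tile1, tile2, tile3, tile4, tile5 may be knocked a few centimetres aside while the robot is not near it.
It also fails if it takes over 210 s, if anything falls off the work surface, if the arm or the gripper's body presses on something with over 40 N, if the wrist force passes 120 N, or if a joint passes its speed limit or range.

## Robot

A 6-joint arm with a two-finger parallel gripper is mounted at the origin on the work surface. World frame = base frame: x ahead of the robot, y to its left, z up, the work surface at z = 0. Lengths are in mm, angles in rad, forces in N, time in s.
With the tool pointing down it reaches from about 425 to 1125 mm from the base axis. Payload 14.9 kg.
Tool frame: the origin (TCP) lies midway between the tips of the shut fingers; the grasp point (between the pads) lies 19 mm behind it (tcp_to_grasp is the distance from the TCP to the grasp point, in mm); z points along the fingers, y is the line along which they close (so a half turn about z gives the same grasp; the last joint's range is limited). The gripper opens to 91 mm and grips with 3 to 60 N. Pads are 32 mm wide; open, the fingers measure 118 mm over their backs; the gripper's body (76 mm by 178 mm) begins 60 mm behind the grasp point.
Start: joints at [-1.282, 0.379, 1.734, -0, 1.028, -0.033], TCP at [221.388, -664.082, 213.932] pointing down, gripper open.
Joint ranges: [-2.77, 2.77], [-0.74, 2.19], [0, 2.66], [-1.06, 4.2], [0.31, 2.87], [-3.08, 3.08]. Speed limits (rad/s): [1.89, 1.89, 2.39, 3.14, 3.14, 3.14].

## Interface

Orientations are given as a unit quaternion [x, y, z, w].
In Python, from cell import * gives the robot as it stands.
- The arm moves only by the tool send_rows, never from a script. Its argument "commands" is a list of rows, each a list of 7 numbers: the shift along the tool's x, y, z in cm, then the turn, a rotation vector about the tool's x, y, z in degrees, then the opening, from 0 (shut) to 1 (fully open). In form: [[tx, ty, tz, rx, ry, rz, gripper], ...]. A call has exactly 8 rows; each row shifts and turns the commanded pose from where the row before left it, along the tool's axes as they then stand; what a row does not reach is not made up. A row lasts 1/8 s, in which the tool goes at most 62.5 mm and 10.7 degrees, less where a joint would pass 70% of its speed; a pose out of reach is approached as far as the arm can. A call is refused whole if a number of a shift passes 6.25 or a number of a turn 10.7, either way. A call with a gripper value outside its range is refused whole. The fingers move at their own pace and stop on an object; the grip force is fixed at half the most. Time passes only in rows, so rows that do not move let the fingers close, or fill a call up. It gives the time, the measured TCP pose, the force, the opening and the grip force at its end, in the units of the state.
- get_obs(): the state, without advancing time (a new reading comes with each control period).
- snapshot(name): name is "side" or "top"; returns the picture (420x560x3 uint8, blue, green, red); there is no depth.
- camera_model(name): a dict with "fov_y" (degrees; the focal length in pixels is half the picture's height over the tangent of half this angle, whatever the lens; pixels are square), "cx", "cy" (the principal point, pixels), "xyz" and "attitude" of the camera in the world. Camera axes: x right, y down, z forward; pixel columns grow to the right and rows downward; lengths in mm; the calibration is good to about 2 mm. A picture is of the moment at which its call begins. camera_model takes no time and is no camera call.
- job_done(): hands the job in; it is judged then, once.
The state is a dict: "time_s": time; "joint_positions": joint angles; "dq": joint speeds; "joint_torque": joint torques, N m; "position": TCP position; "eef_rot": TCP orientation; "force": force on the tool from outside, world axes, zero at the start; "moment": the same for the moment, N m; "gripper_width": opening from 0.0 (shut) to 1.0 (fully open); "gripper_force": force on a finger pad.
Only numpy, scipy, OpenCV 4.12 (cv2) and the standard library are available. Lean on these libraries where they do the work, as an engineer would, in place of code of your own. Each camera call takes 0.05 s, during which the arm holds its last target. There are 200 camera calls.

## Working session

There is one attempt and no reset: what is moved stays moved. The work goes in short steps, Python scripts to look and compute and a tool call to move; the robot and the scene stay as the last step left them, time stands still between calls to the robot, and variables do not carry over. Pictures are saved under pics/ and viewed, at most 14 in all, crops included, and the job is handed in when it is done.

Besides the shell and the picture viewer there is one more tool, called after ">>>" as name(argument=value, ...) on one line, values as JSON. send_rows: Moves the arm, as the interface text tells. Its arguments: {"type":"object","properties":{"commands":{"type":"array","items":{"type":"array","items":{"type":"number"}}}},"required":["commands"]}

```bash
mkdir -p pics; ls
python3 - <<'E'
from cell import *
import cv2
for n in("top","side"):
    i=snapshot(n); cv2.imwrite(f"pics/{n}0.png",i); print(n,camera_model(n))
    cv2.imwrite(f"pics/{n}0b.png",cv2.resize(i,(800,600),interpolation=cv2.INTER_CUBIC))
print(get_obs())
E
```

```text
pics
top {'fov_y': 46.496171184714996, 'cx': 285.08519736385745, 'cy': 216.23622982486904, 'xyz': array([ 411.08331084,   17.59520035, 1271.81821948]), 'attitude': array([-0.70521609,  0.70622696, -0.0416517 ,  0.04667841])}
side {'fov_y': 47.37574545591298, 'cx': 275.25853515064586, 'cy': 213.17356551313256, 'xyz': array([  1.5269938 , 650.22878567, 863.77217143]), 'attitude': array([-0.30452589,  0.86222945, -0.37903746,  0.14196816])}
{'time_s': 0.1, 'joint_positions': array([-1.28228664e+00,  3.79361540e-01,  1.73469781e+00,  9.46109590e-06,
        1.02850469e+00, -3.33335860e-02]), 'dq': array([ 0.00080737, -0.00162557, -0.00071358,  0.00143362, -0.00043159,
       -0.00060619]), 'joint_torque': array([ 1.70062015e-05, -7.65036464e+01, -4.35292554e+01,  6.52289484e-02,
        3.98192683e-02, -1.88168337e-05]), 'position': array([ 221.29768319, -663.73719082,  213.3622277 ]), 'eef_rot': array([ 9.87080306e-01,  1.60225573e-01, -5.77827065e-05, -4.82259077e-04]), 'force': array([-0.45992458,  1.17138615, -0.19669078]), 'moment': array([ 0.01801095, -0.01183613, -0.03435356]), 'gripper_force': 0.0, 'gripper_width': 1.002639267161757}
```

View pics/top0b.png

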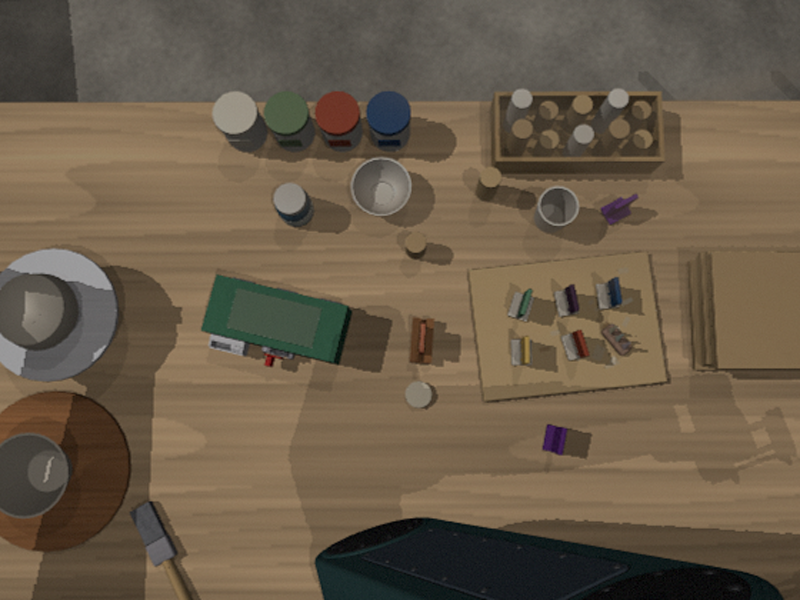

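View pics/side0b.png

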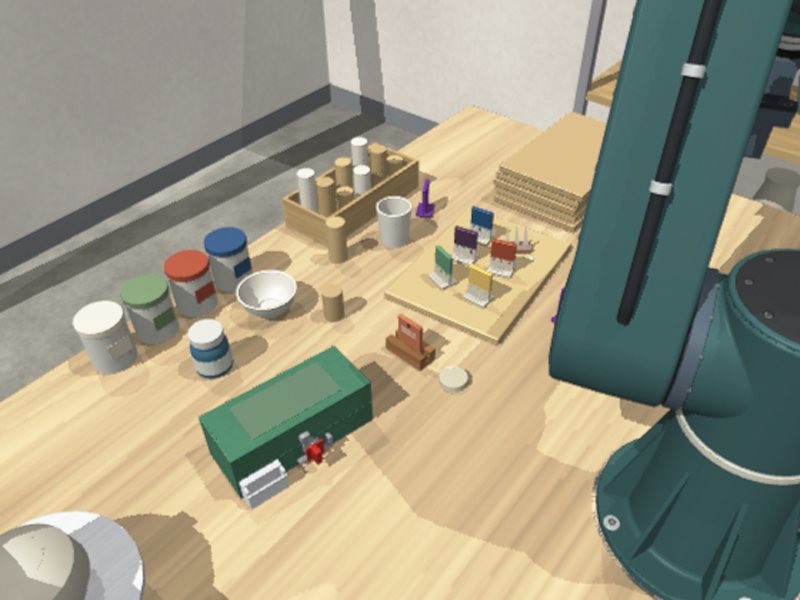

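Run:
```python
import cv2
t=cv2.imread("pics/top0.png");s=cv2.imread("pics/side0.png")
def crop(i,x,y,w,h,f,n): cv2.imwrite(n,cv2.resize(i[y:y+h,x:x+w],None,fx=f,fy=f,interpolation=cv2.INTER_CUBIC))
crop(t,325,175,145,108,5.5,"pics/c1.png")
crop(t,135,180,180,110,4.4,"pics/c2.png")
crop(s,265,125,145,116,5.5,"pics/c3.png")
crop(s,130,210,200,150,4,"pics/c4.png")
```

```text
(no output)
```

View pics/c1.png

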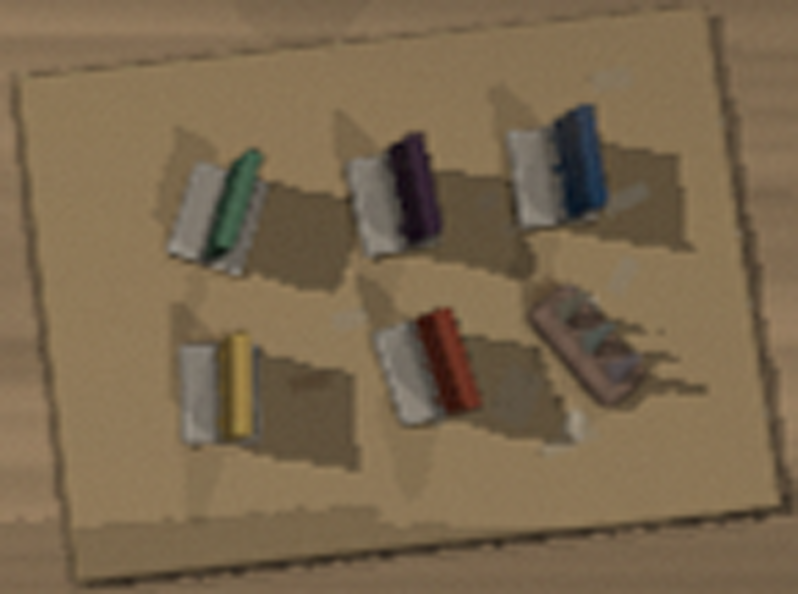

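View pics/c2.png

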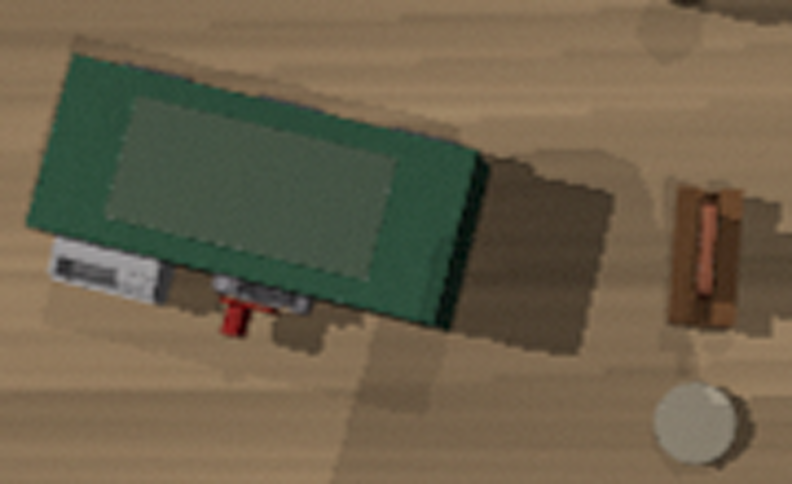

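View pics/c3.png

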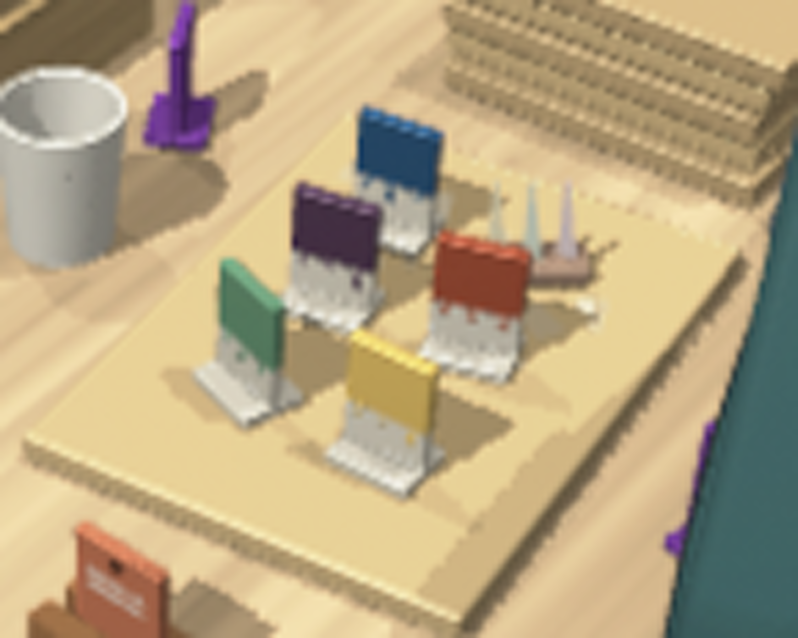

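View pics/c4.png

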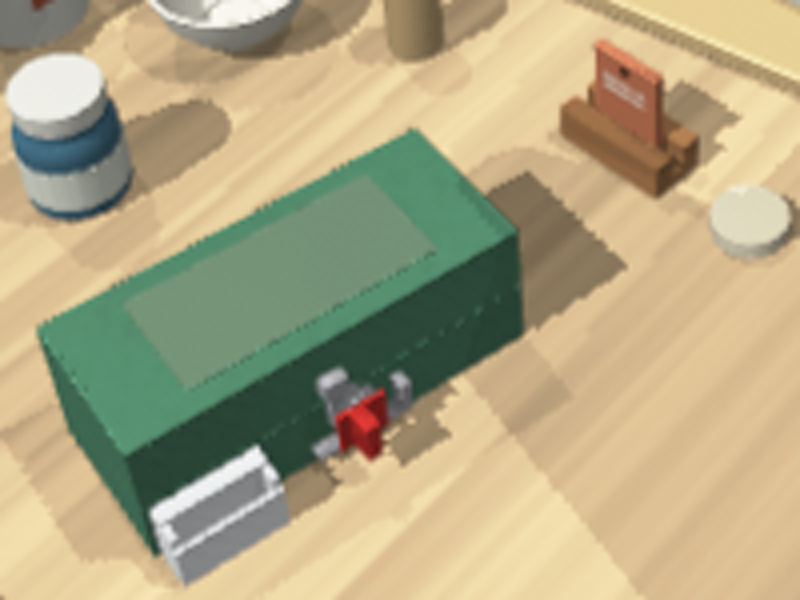

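```bash
cat > h.py <<'E'
from cell import *
import numpy as np, cv2
from scipy.spatial.transform import Rotation as R
from scipy.optimize import least_squares
CM={n:camera_model(n) for n in("top","side")}
def proj(n,P):
    c=CM[n]; f=210/np.tan(np.radians(c["fov_y"]/2))
    p=R.from_quat(c["attitude"]).inv().apply(np.atleast_2d(P)-c["xyz"])
    return np.c_[c["cx"]+f*p[:,0]/p[:,2], c["cy"]+f*p[:,1]/p[:,2]]
def place(L,q):   # q = x,y,yaw,z0
    c,s=np.cos(q[2]),np.sin(q[2]); L=np.atleast_2d(np.array(L,float))
    return np.c_[q[0]+c*L[:,0]-s*L[:,1], q[1]+s*L[:,0]+c*L[:,1], q[3]+L[:,2]]
CR={"c1":("top",325,175,5.5),"c2":("top",135,180,4.4),"c3":("side",265,125,5.5),"c4":("side",130,210,4)}
def px(cr,u,v):
    n,x,y,f=CR[cr]; return n,np.array([x+(u+.5)/f-.5,y+(v+.5)/f-.5])
def fit(obs,q0,z0):  # obs: (crop,u,v,lx,ly,lz)
    o=[(px(*a[:3]),a[3:]) for a in obs]
    fun=lambda q:np.concatenate([proj(n,place(l,[*q,z0]))[0]-p for (n,p),l in o])
    r=least_squares(fun,q0,loss="soft_l1",f_scale=.4,x_scale=[10,10,.1])
    return np.r_[r.x,z0],fun(r.x).reshape(-1,2)
def go(x,y,z,yaw):
    """yaw: world angle of the gripper closing line (mod pi); turn first, then shift"""
    o=get_obs(); m=R.from_quat(o["eef_rot"]); M=m.as_matrix()
    cur=np.arctan2(M[1,1],M[0,1]); d=(yaw-cur+np.pi/2)%np.pi-np.pi/2
    # tool z down: +rz turns the world angle negatively
    ty=cur+d; t=np.array([[np.sin(ty),np.cos(ty)],[-np.cos(ty),np.sin(ty)]]) # cols: tool x? , tool y
    Y=np.array([np.cos(ty),np.sin(ty),0]); Z=np.array([0,0,-1.]); X=np.cross(Y,Z)
    D=np.array([x,y,z])-o["position"]
    print("rz %.1f deg, then tx %.2f ty %.2f tz %.2f cm"%(-np.degrees(d),D@X/10,D@Y/10,D@Z/10),
      "| now",o["position"].round(1),"tilt",np.degrees(np.arccos(-M[2,2])).round(2),"t",round(o["time_s"],1),"F",o["force"].round(1),"w",round(o["gripper_width"],3),round(o["gripper_force"],1))
E
cat > fit.py <<'E'
from h import *
import json
F=lambda cr,L:[(cr,*a) for a in L]
T={
"tile4":F("c1",[(180,346,23,18,8),(183,446,-23,18,8),(251,332,23,-4,70),(254,438,-23,-4,70)])+F("c3",[(357,331,23,-4,70),(350,343,23,4,70),(440,368,-23,-4,70),(405,494,-23,18,0),(443,458,-23,-18,8)]),
"tile2":F("c1",[(198,163,23,18,8),(170,252,-23,18,8),(242,274,-23,-18,8),(262,150,23,-4,70),(237,250,-23,-4,70)])+F("c3",[(229,258,23,-4,70),(220,268,23,4,70),(284,358,-23,-4,70),(195,373,23,18,8),(248,424,-23,18,0)]),
"tile5":F("c1",[(347,160,23,18,8),(370,257,-23,18,8),(425,133,23,-4,70),(441,240,-23,-4,70)])+F("c3",[(299,182,23,-4,70),(293,194,23,4,70),(382,205,-23,-4,70),(345,331,-23,18,0)]),
"tile1":F("c1",[(508,131,23,18,8),(524,228,-23,18,8),(592,104,23,-4,70),(607,213,-23,-4,70)])+F("c3",[(363,106,23,-4,70),(357,118,23,4,70),(442,132,-23,-4,70),(415,253,-23,18,0)]),
"tile3":F("c1",[(376,330,23,18,8),(402,426,-23,18,8),(450,308,23,-4,70),(480,408,-23,-4,70)])+F("c3",[(441,232,23,-4,70),(434,245,23,4,70),(530,251,-23,-4,70),(421,357,23,18,8),(503,381,-23,18,0)]),
"box":F("c2",[(74,54,50,117,89),(487,152,50,-117,89),(446,330,-50,-117,89),(27,228,-50,117,89)])+F("c4",[(415,128,50,-117,89),(517,235,-50,-117,89),(128,455,-50,117,89),(40,328,50,117,89),(524,335,-50,-117,0),(155,553,-50,117,0)]),
"stand":F("c2",[(677,185,40,19.5,26),(743,188,40,-19.5,26),(738,328,-40,-19.5,26),(668,324,-40,19.5,26)]),
"tag":F("c2",[(717,197,25,-4,70),(713,296,-25,-4,70)])+F("c4",[(597,40,25,-4,70),(661,77,-25,-4,70)]),
}
Q={}
for k,o in T.items():
    z=16 if k[:4]=="tile" else 8 if k=="tag" else 0
    q,r=fit(o,[550,0,0],z); Q[k]=q.tolist(); print(k,q.round(2),np.degrees(q[2]).round(1),"\n ",[(x[0],*e.round(1)) for x,e in zip(o,r)])
json.dump(Q,open("Q.json","w"))
def wire(img,n,boxes,q,s,off,col):
    for (x0,x1,y0,y1,z0,z1) in boxes:
        C=[(x,y,z) for x in(x0,x1) for y in(y0,y1) for z in(z0,z1)]
        p=(((proj(n,place(C,q))-off)+.5)*s-.5)
        for i in range(8):
            for b in(1,2,4):
                if not i&b: cv2.line(img,tuple(int(v) for v in p[i]),tuple(int(v) for v in p[i|b]),col,1)
tile=[(-23,23,-18,18,0,8),(-23,23,-4,4,8,70)]
S={"box":[(-50,50,-117,117,44,89),(-82,-64,-5,5,20,48),(-71.5,-60.5,55,109,6,30)],"stand":[(-40,40,-19.5,19.5,0,26)],"tag":[(-25,25,-4,4,0,70)]}
for c in CR:
    n,x,y,f=CR[c]; im=cv2.imread(f"pics/{c}.png")
    for k,q in Q.items(): wire(im,n,S.get(k,tile),q,f,(x,y),(255,0,255))
    cv2.imwrite(f"pics/w{c}.png",im)
a=[cv2.resize(cv2.imread(f"pics/w{c}.png"),(400,300),interpolation=cv2.INTER_AREA) for c in CR]
cv2.imwrite("pics/w.png",np.vstack([np.hstack(a[:2]),np.hstack(a[2:])]))
E
python3 fit.py
```

```text
tile4 [ 4.8979e+02 -1.7636e+02  1.0000e-02  1.6000e+01] 0.8 
  [('c1', np.float64(-0.1), np.float64(0.1)), ('c1', np.float64(0.0), np.float64(-0.1)), ('c1', np.float64(-0.4), np.float64(0.4)), ('c1', np.float64(-0.2), np.float64(0.1)), ('c3', np.float64(0.1), np.float64(-0.8)), ('c3', np.float64(-0.4), np.float64(-1.5)), ('c3', np.float64(0.1), np.float64(-0.7)), ('c3', np.float64(-0.3), np.float64(1.4)), ('c3', np.float64(0.5), np.float64(-1.6))]
tile2 [ 5.7269e+02 -1.7776e+02 -2.9000e-01  1.6000e+01] -16.4 
  [('c1', np.float64(-0.5), np.float64(-0.4)), ('c1', np.float64(-0.1), np.float64(0.4)), ('c1', np.float64(0.3), np.float64(0.3)), ('c1', np.float64(0.2), np.float64(0.6)), ('c1', np.float64(-0.2), np.float64(0.3)), ('c3', np.float64(0.0), np.float64(-0.8)), ('c3', np.float64(-0.7), np.float64(-1.6)), ('c3', np.float64(0.7), np.float64(-10.3)), ('c3', np.float64(-0.9), np.float64(-0.8)), ('c3', np.float64(-0.4), np.float64(1.1))]
tile5 [ 5.7947e+02 -2.5930e+02  1.4000e-01  1.6000e+01] 8.2 
  [('c1', np.float64(0.1), np.float64(0.1)), ('c1', np.float64(-1.1), np.float64(0.0)), (
[... 1378 characters left out ...]
 np.float64(-0.9)), ('c4', np.float64(0.7), np.float64(-1.3)), ('c4', np.float64(-0.6), np.float64(-0.2)), ('c4', np.float64(-1.0), np.float64(-0.9)), ('c4', np.float64(0.3), np.float64(-0.3)), ('c4', np.float64(0.2), np.float64(0.7))]
stand [ 5.121e+02  6.400e-01 -5.000e-02  0.000e+00] -3.1 
  [('c2', np.float64(-0.1), np.float64(0.2)), ('c2', np.float64(0.1), np.float64(0.3)), ('c2', np.float64(-0.3), np.float64(-0.3)), ('c2', np.float64(0.3), np.float64(-0.2))]
tag [ 5.128e+02  1.950e+00 -4.000e-02  8.000e+00] -2.2 
  [('c2', np.float64(-0.6), np.float64(1.3)), ('c2', np.float64(-0.4), np.float64(-0.8)), ('c4', np.float64(0.2), np.float64(-0.9)), ('c4', np.float64(0.2), np.float64(-0.8))]
```

```bash
sed -i 's/(487,152,50,-117,89),(446,330,-50,-117,89)/(477,149,50,-117,89),(436,325,-50,-117,89)/; s/(284,358,-23,-4,70),(195/(195/' fit.py; python3 fit.py | grep -A1 -E "box|tile2"
```

```text
tile2 [ 5.7263e+02 -1.7797e+02 -2.8000e-01  1.6000e+01] -16.0 
  [('c1', np.float64(-0.5), np.float64(-0.4)), ('c1', np.float64(-0.0), np.float64(0.5)), ('c1', np.float64(0.5), np.float64(0.3)), ('c1', np.float64(0.2), np.float64(0.6)), ('c1', np.float64(-0.0), np.float64(0.4)), ('c3', np.float64(0.0), np.float64(-0.8)), ('c3', np.float64(-0.7), np.float64(-1.5)), ('c3', np.float64(-0.8), np.float64(-0.8)), ('c3', np.float64(-0.3), np.float64(1.1))]
--
box [ 5.4420e+02  2.5277e+02 -2.3000e-01  0.0000e+00] -13.4 
  [('c2', np.float64(-0.2), np.float64(0.3)), ('c2', np.float64(0.5), np.float64(0.4)), ('c2', np.float64(-0.1), np.float64(0.3)), ('c2', np.float64(-0.3), np.float64(0.2)), ('c4', np.float64(-0.0), np.float64(-1.0)), ('c4', np.float64(0.3), np.float64(-1.5)), ('c4', np.float64(-0.7), np.float64(-0.1)), ('c4', np.float64(-1.3), np.float64(-0.7)), ('c4', np.float64(-0.0), np.float64(-0.5)), ('c4', np.float64(0.1), np.float64(0.8))]
```

View pics/w.png

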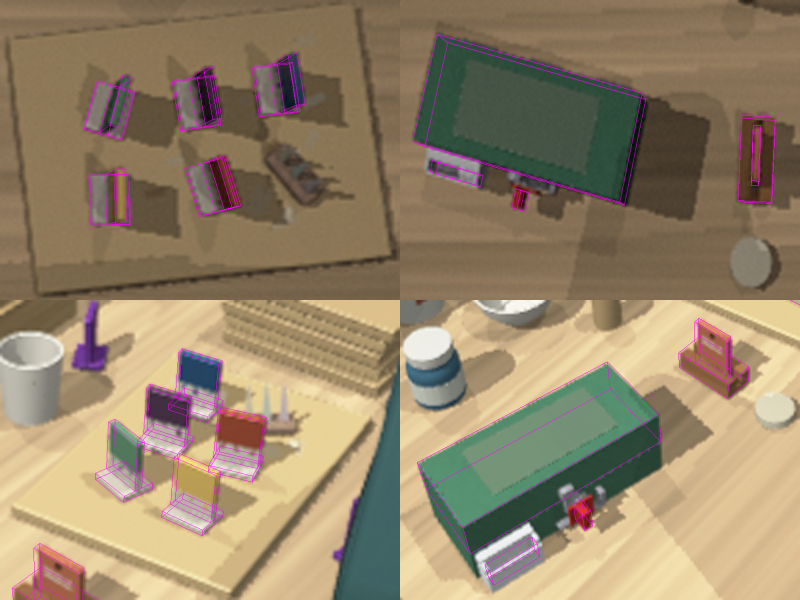

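```bash
cat >> h.py <<'E'
import json
def W(k,l): return place([l],json.load(open("Q.json"))[k])[0]
def YAW(k): return json.load(open("Q.json"))[k][2]
E
python3 - <<'E'
from h import *
y=YAW("box")+np.pi/2
go(560,-300,213.5,y); go(560,0,213.5,y); p=W("box",(-86,26,180));print(p);go(*p,y)
E
```

```text
rz 31.9 deg, then tx 24.50 ty -43.24 tz -0.01 cm | now [ 221.3 -663.7  213.4] tilt 0.06 t 0.1 F [-0.5  1.2 -0.2] w 1.003 0.0
rz 31.9 deg, then tx 17.54 ty -72.42 tz -0.01 cm | now [ 221.3 -663.7  213.4] tilt 0.06 t 0.1 F [-0.5  1.2 -0.2] w 1.003 0.0
[466.58395836 298.01836246 180.        ]
rz 31.9 deg, then tx 1.54 ty -99.24 tz 3.34 cm | now [ 221.3 -663.7  213.4] tilt 0.06 t 0.1 F [-0.5  1.2 -0.2] w 1.003 0.0
```

>>> send_rows(commands=[[0, 0, 0, 0, 0, 8, 0], [0, 0, 0, 0, 0, 8, 0], [0, 0, 0, 0, 0, 8, 0], [0, 0, 0, 0, 0, 8, 0], [3, -5.4, 0, 0, 0, 0, 0], [3, -5.4, 0, 0, 0, 0, 0], [3, -5.4, 0, 0, 0, 0, 0], [3, -5.4, 0, 0, 0, 0, 0]])

```text
time_s: 1.1
position: [389.6, -480.5, 213.7]
eef_rot: [0.993, -0.118, -0.0, -0.0]
force: [0.2, -0.2, 0.3]
gripper_width: 0.156
gripper_force: 0.0
```

>>> send_rows(commands=[[3, -5.4, 0, 0, 0, 0, 0], [3, -5.4, 0, 0, 0, 0, 0], [3, -5.4, 0, 0, 0, 0, 0], [3, -5.4, 0, 0, 0, 0, 0], [-1.4, -5.8, 0, 0, 0, 0, 0], [-1.4, -5.8, 0, 0, 0, 0, 0], [-1.4, -5.8, 0, 0, 0, 0, 0], [-1.4, -5.8, 0, 0, 0, 0, 0]])

```text
time_s: 2.1
position: [555.5, -59.9, 213.8]
eef_rot: [0.993, -0.118, -0.0, -0.0]
force: [0.7, -1.2, 0.5]
gripper_width: 0.003
gripper_force: 0.0
```

Run:
```python
from h import *
y=YAW("box")+np.pi/2
go(*W("box",(-86,26,180)),y)
```

```text
rz -0.1 deg, then tx -16.96 ty -32.75 tz 3.38 cm | now [555.5 -59.9 213.8] tilt 0.01 t 2.1 F [ 0.7 -1.2  0.5] w 0.003 0.0
```

>>> send_rows(commands=[[-2.1, -4.1, 0, 0, 0, 0, 0], [-2.1, -4.1, 0, 0, 0, 0, 0], [-2.1, -4.1, 0, 0, 0, 0, 0], [-2.1, -4.1, 0, 0, 0, 0, 0], [-2.1, -4.1, 0, 0, 0, 0, 0], [-2.1, -4.1, 0, 0, 0, 0, 0], [-2.1, -4.1, 3.4, 0, 0, 0, 0], [-2.2, -4.1, 0, 0, 0, 0, 0]])

```text
time_s: 3.1
position: [466.7, 297.4, 177.6]
eef_rot: [0.993, -0.118, -0.001, 0.001]
force: [0.7, -0.4, 0.1]
gripper_width: 0.006
gripper_force: 0.0
```

Run:
```python
from h import *
y=YAW("box")+np.pi/2
go(*W("box",(-86,26,34)),y)
```

```text
rz -0.1 deg, then tx -0.03 ty -0.06 tz 14.36 cm | now [466.7 297.4 177.6] tilt 0.21 t 3.1 F [ 0.7 -0.4  0.1] w 0.006 0.0
```

>>> send_rows(commands=[[0, 0, 4, 0, 0, 0, 0], [0, 0, 4, 0, 0, 0, 0], [0, 0, 4, 0, 0, 0, 0], [0, 0, 2.2, 0, 0, 0, 0], [0, 0, 0, 0, 0, 0, 0], [0, 0.3, 0, 0, 0, 0, 0], [0, 0.2, 0, 0, 0, 0, 0], [0, 0, 0, 0, 0, 0, 0]])

```text
time_s: 4.1
position: [467.8, 291.9, 38.7]
eef_rot: [0.993, -0.118, 0.0, -0.0]
force: [-0.3, 0.5, 0.2]
gripper_width: 0.003
gripper_force: 0.0
```

>>> send_rows(commands=[[0, 0.3, 0, 0, 0, 0, 0], [0, 0.2, 0, 0, 0, 0, 0], [0, 0.2, 0, 0, 0, 0, 0], [0, 0.2, 0, 0, 0, 0, 0], [0, 0.1, 0, 0, 0, 0, 0], [0, 0.1, 0, 0, 0, 0, 0], [0, 0, 0, 0, 0, 0, 0], [0, 0, 0, 0, 0, 0, 0]])

```text
time_s: 5.1
position: [464.9, 281.2, 38.0]
eef_rot: [0.993, -0.118, 0.0, -0.0]
force: [-0.3, 3.1, 2.9]
gripper_width: 0.004
gripper_force: 1.7
```

Run:
```python
from h import *
y=YAW("box")+np.pi/2
go(*W("box",(-86,9.5,34)),y)
import cv2
cv2.imwrite("pics/l1.png",cv2.resize(snapshot("side"),(800,600)))
```

```text
rz -0.1 deg, then tx -0.23 ty -0.02 tz 0.40 cm | now [464.9 281.2  38. ] tilt 0.01 t 5.1 F [-0.3  3.1  2.9] w 0.004 1.7
```

View pics/l1.png

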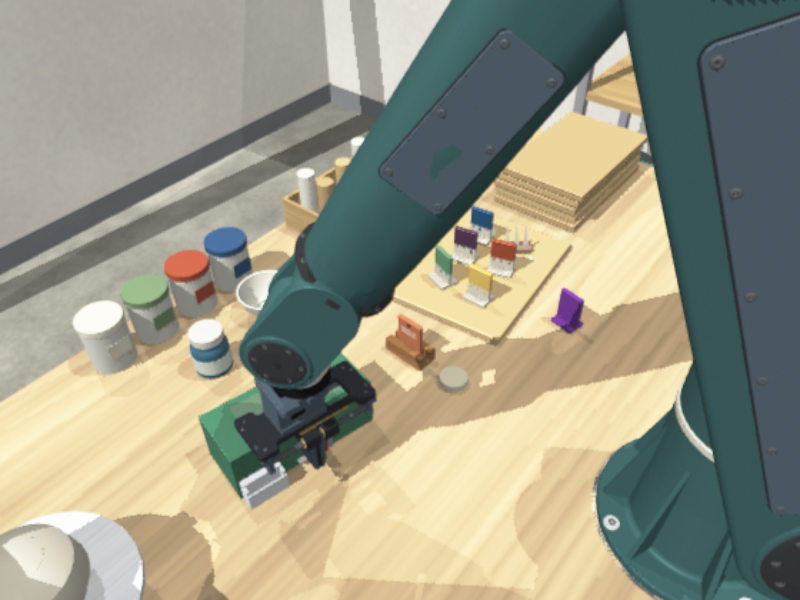

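>>> send_rows(commands=[[0, 0.1, 0, 0, 0, 0, 0], [0, 0.1, 0, 0, 0, 0, 0], [0, 0.1, 0, 0, 0, 0, 0], [0, 0.1, 0, 0, 0, 0, 0], [0, 0, 0, 0, 0, 0, 0], [0, 0, 0, 0, 0, 0, 0], [0, 0, 0, 0, 0, 0, 0], [0, 0, 0, 0, 0, 0, 0]])

```text
time_s: 6.15
position: [464.2, 277.8, 38.1]
eef_rot: [0.993, -0.118, 0.0, -0.0]
force: [0.2, 8.4, 1.0]
gripper_width: 0.002
gripper_force: 4.3
```

Run:
```python
from h import *
y=YAW("box")+np.pi/2
go(*W("box",(-86,9.5,34)),y)
import cv2
cv2.imwrite("pics/l2.png",cv2.resize(snapshot("side")[200:360,130:330],None,fx=3,fy=3))
```

```text
rz -0.2 deg, then tx -0.24 ty -0.37 tz 0.41 cm | now [464.2 277.8  38.1] tilt 0.07 t 6.2 F [0.2 8.4 1. ] w 0.002 4.3
```

View pics/l2.png

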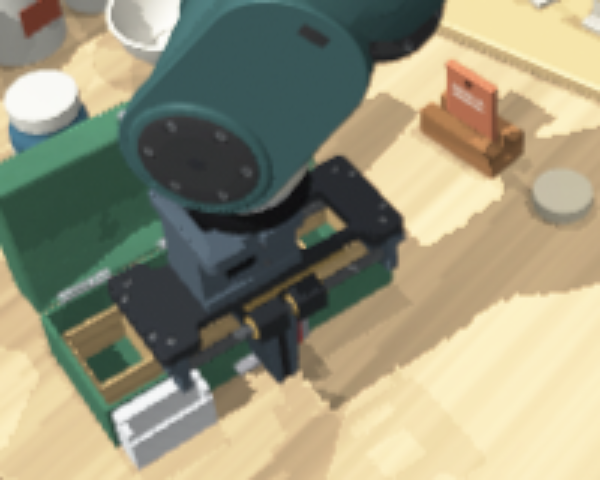

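>>> send_rows(commands=[[0, -0.5, 0, 0, 0, 0, 0], [0, -0.5, 0, 0, 0, 0, 0], [-1, 0, -2, 0, 0, 0, 0], [0, 0, -4, 0, 0, 0, 0], [0, 0, -4, 0, 0, 0, 0], [0, 0, -4, 0, 0, 0, 0], [0, 0, -3, 0, 0, 0, 0.45], [0, 0, 0, 0, 0, 0, 0.45]])

```text
time_s: 7.2
position: [457.2, 289.7, 209.8]
eef_rot: [0.993, -0.118, 0.001, -0.001]
force: [-0.7, -0.7, -0.9]
gripper_width: 0.192
gripper_force: 0.0
```

Run:
```python
from h import *
go(520,0,206,YAW("tile4")+np.pi/2)
go(*W("tile4",(0,0,190)),YAW("tile4")+np.pi/2)
```

```text
rz -14.4 deg, then tx 5.85 ty 29.06 tz 0.38 cm | now [457.2 289.7 209.8] tilt 0.15 t 7.2 F [-0.7 -0.7 -0.9] w 0.192 0.0
rz -14.4 deg, then tx 2.57 ty 46.65 tz 0.38 cm | now [457.2 289.7 209.8] tilt 0.15 t 7.2 F [-0.7 -0.7 -0.9] w 0.192 0.0
```

>>> send_rows(commands=[[0, 0, 0, 0, 0, -7.2, 0.45], [0, 0, 0, 0, 0, -7.2, 0.45], [0.3, 5.2, 0, 0, 0, 0, 0.45], [0.3, 5.2, 0, 0, 0, 0, 0.45], [0.3, 5.2, 0, 0, 0, 0, 0.45], [0.3, 5.2, 0, 0, 0, 0, 0.45], [0.3, 5.2, 0, 0, 0, 0, 0.45], [0.3, 5.2, 0, 0, 0, 0, 0.45]])

```text
time_s: 8.2
position: [478.1, -24.0, 206.8]
eef_rot: [1.0, 0.007, -0.001, -0.0]
force: [1.0, 0.0, 1.0]
gripper_width: 0.452
gripper_force: 0.0
```

>>> send_rows(commands=[[0.3, 5.2, 0, 0, 0, 0, 0.45], [0.3, 5.2, 0, 0, 0, 0, 0.45], [0.2, 5, 0, 0, 0, 0, 0.45], [0, 0, 3, 0, 0, 0, 0.45], [0, 0, 3, 0, 0, 0, 0.45], [0, 0, 0, 0, 0, 0, 0.45], [0, 0, 0, 0, 0, 0, 0.45], [0, 0, 0, 0, 0, 0, 0.45]])

```text
time_s: 9.2
position: [489.9, -176.3, 148.9]
eef_rot: [1.0, 0.007, 0.001, 0.0]
force: [0.1, -0.2, -0.4]
gripper_width: 0.45
gripper_force: 0.0
```

Run:
```python
from h import *
go(*W("tile4",(0,0,42)),YAW("tile4")+np.pi/2)
i=snapshot("top"); cv2.imwrite("pics/t1.png",i)
cv2.imwrite("pics/t1c.png",cv2.resize(i[165:265,130:265],None,fx=5.5,fy=5.5,interpolation=cv2.INTER_CUBIC))
```

```text
rz 0.0 deg, then tx -0.01 ty 0.01 tz 9.09 cm | now [ 489.9 -176.3  148.9] tilt 0.08 t 9.2 F [ 0.1 -0.2 -0.4] w 0.45 0.0
```

View pics/t1c.png

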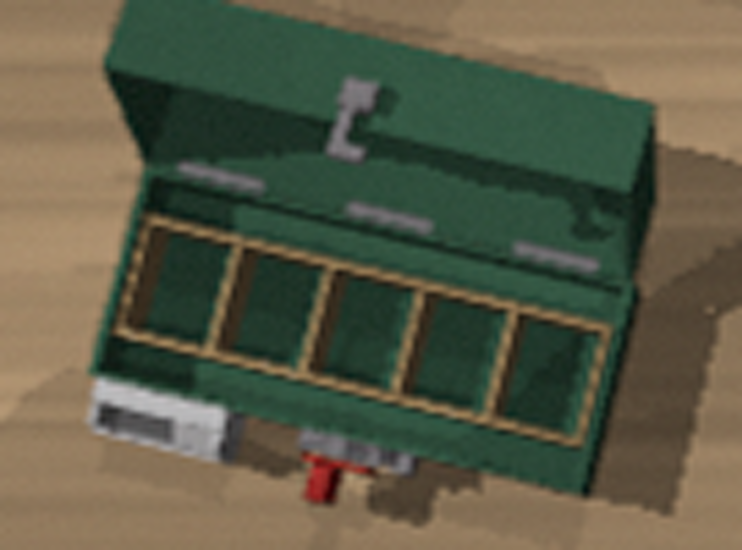

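>>> send_rows(commands=[[0, 0, 3, 0, 0, 0, 0.45], [0, 0, 3, 0, 0, 0, 0.45], [0, 0, 2.5, 0, 0, 0, 0.45], [0, 0, 0.6, 0, 0, 0, 0.45], [0, 0, 0, 0, 0, 0, 0], [0, 0, 0, 0, 0, 0, 0], [0, 0, 0, 0, 0, 0, 0], [0, 0, 0, 0, 0, 0, 0]])

```text
time_s: 10.25
position: [489.7, -176.4, 57.5]
eef_rot: [1.0, 0.007, 0.0, 0.0]
force: [-2.4, -1.1, 4.1]
gripper_width: 0.089
gripper_force: 30.0
```

```bash
cat > fitbox.py <<'E'
from h import *
CR["b"]=("top",130,165,5.5)
o=[("b",*a) for a in [(150,217,27,110,40),(609,327,27,-110,40),(581,441,-27,-110,40),(119,331,-27,110,40),(588,494,-50,-117,44),(93,377,-50,117,44),(634,290,50,-117,44),(147,168,50,117,44)]]
q,r=fit(o,[543,252,-.23],0);print(q,np.degrees(q[2]),r.round(2).tolist())
o+=[("c4",*a) for a in [(517,235,-50,-117,89),(128,455,-50,117,89),(40,328,50,117,89),(415,128,50,-117,89),(524,335,-50,-117,0),(155,553,-50,117,0)]]
q2,r=fit(o,[543,252,-.23],0);print(q2,np.degrees(q2[2]))
Q=json.load(open("Q.json"));Q["box"]=q.tolist();json.dump(Q,open("Q.json","w"))
E
python3 fitbox.py;python3 - <<'E'
from h import *
go(*W("tile4",(0,0,42)),YAW("tile4")+np.pi/2)
E
```

```text
[ 5.44953236e+02  2.52597878e+02 -2.34027174e-01  0.00000000e+00] -13.408769356063276 [[0.08, 0.44], [0.21, 0.16], [0.12, 0.14], [0.14, 0.18], [-0.85, -0.04], [-0.65, -0.17], [0.38, -1.43], [-0.07, -0.19]]
[ 5.44318295e+02  2.52724143e+02 -2.35426925e-01  0.00000000e+00] -13.488969171840598
rz -0.0 deg, then tx 0.01 ty -0.00 tz -0.05 cm | now [ 489.7 -176.4   57.5] tilt 0.06 t 10.2 F [-2.4 -1.1  4.1] w 0.089 30.0
```

>>> send_rows(commands=[[0, 0, -2, 0, 0, 0, 0], [0, 0, -4, 0, 0, 0, 0], [0, 0, -4, 0, 0, 0, 0], [0, 0, -4, 0, 0, 0, 0], [0, 0, 0, 0, 0, 0, 0], [0, 0, 0, 0, 0, 0, 0], [0, 0, 0, 0, 0, 0, 0], [0, 0, 0, 0, 0, 0, 0]])

```text
time_s: 11.25
position: [488.9, -176.0, 196.0]
eef_rot: [1.0, 0.007, -0.001, -0.0]
force: [-0.6, -0.5, -1.2]
gripper_width: 0.083
gripper_force: 30.0
```

Run:
```python
from h import *
go(*W("box",(0,-88,170)),YAW("box")+np.pi/2)
i=snapshot("top"); cv2.imwrite("pics/t2.png",i)
# difference against start to check other tiles
s=snapshot("side");cv2.imwrite("pics/s2.png",s)
```

```text
rz 14.2 deg, then tx -4.49 ty -34.19 tz 2.60 cm | now [ 488.9 -176.   196. ] tilt 0.09 t 11.2 F [-0.6 -0.5 -1.2] w 0.083 30.0
```

>>> send_rows(commands=[[0, 0, 0, 0, 0, 7.1, 0], [0, 0, 0, 0, 0, 7.1, 0], [-0.8, -5.7, 0, 0, 0, 0, 0], [-0.8, -5.7, 0, 0, 0, 0, 0], [-0.8, -5.7, 0, 0, 0, 0, 0], [-0.8, -5.7, 0, 0, 0, 0, 0], [-0.7, -5.7, 0, 0, 0, 0, 0], [-0.6, -5.6, 0, 0, 0, 0, 0]])

```text
time_s: 12.35
position: [524.3, 168.0, 196.8]
eef_rot: [0.993, -0.116, -0.0, 0.0]
force: [-0.0, -0.8, -0.2]
gripper_width: 0.085
gripper_force: 30.0
```

>>> send_rows(commands=[[0, 0, 4, 0, 0, 0, 0], [0, 0, 4, 0, 0, 0, 0], [0, 0, 0, 0, 0, 0, 0], [0, 0, 0, 0, 0, 0, 0], [0, 0, 0, 0, 0, 0, 0], [0, 0, 0, 0, 0, 0, 0], [0, 0, 0, 0, 0, 0, 0], [0, 0, 0, 0, 0, 0, 0]])

```text
time_s: 13.35
position: [524.5, 166.0, 117.2]
eef_rot: [0.993, -0.116, 0.0, -0.0]
force: [0.5, -0.4, -1.6]
gripper_width: 0.087
gripper_force: 30.0
```

Run:
```python
from h import *
go(*W("box",(0,-88,48)),YAW("box")+np.pi/2)
from h import CR
i=snapshot("top"); s=snapshot("side")
a=cv2.resize(i[190:265,190:265],None,fx=5.3,fy=5.3,interpolation=cv2.INTER_CUBIC);b=cv2.resize(s[220:295,190:265],None,fx=5.3,fy=5.3,interpolation=cv2.INTER_CUBIC)
cv2.imwrite("pics/i1.png",np.hstack([a,b])); print(a.shape)
```

```text
rz 0.0 deg, then tx -0.01 ty -0.10 tz 6.92 cm | now [524.5 166.  117.2] tilt 0.02 t 13.3 F [ 0.5 -0.4 -1.6] w 0.087 30.0
(398, 398, 3)
```

View pics/i1.png

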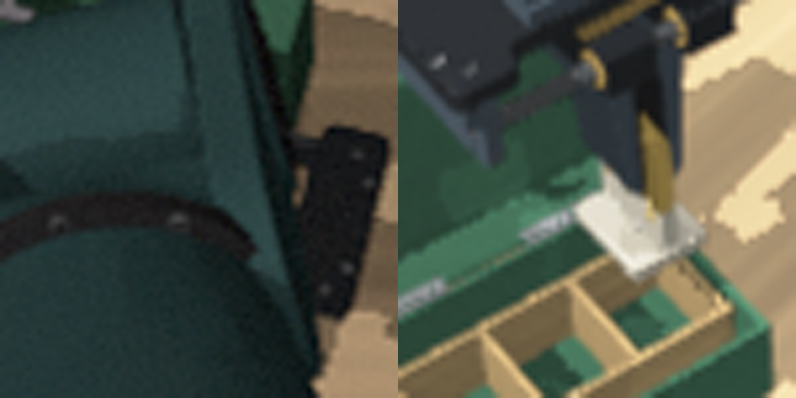

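Run:
```python
from h import *
CR["i"]=("side",190,220,5.3)
o=get_obs();p=o["position"];y=YAW("box")
for l in [(23,18,8),(-23,18,0),(-23,-18,8),(-23,18,8)]:
    u=proj("side",place([l],[p[0],p[1],y,p[2]-42]))[0]; print("tile",l,((u-[190,220]+.5)*5.3-.5).round(0))
for l in [(-27,-110,40),(-27,-66,40),(27,-66,40),(-27,-22,40)]:
    u=proj("side",W("box",l))[0]; print("box",l,((u-[190,220]+.5)*5.3-.5).round(0))
```

```text
tile (23, 18, 8) [175. 206.]
tile (-23, 18, 0) [238. 285.]
tile (-23, -18, 8) [310. 231.]
tile (-23, 18, 8) [237. 272.]
box (-27, -110, 40) [327. 302.]
box (-27, -66, 40) [240. 352.]
box (27, -66, 40) [169. 274.]
box (-27, -22, 40) [150. 404.]
```

Run:
```python
from h import *
Q=json.load(open("Q.json"));Q["box"]=[544.4,252.6,-0.2345,0];json.dump(Q,open("Q.json","w"))
go(*W("box",(0,-88,48)),YAW("box")+np.pi/2)
```

```text
rz 0.1 deg, then tx -0.07 ty -0.09 tz 6.90 cm | now [524.4 166.  117. ] tilt 0.0 t 13.4 F [-0.8 -0.1 -0.6] w 0.083 30.0
```

>>> send_rows(commands=[[0, -0.1, 1, 0, 0, 0, 0], [0, 0, 2, 0, 0, 0, 0], [0, 0, 0.4, 0, 0, 0, 0], [0, 0, 0.3, 0, 0, 0, 0], [0, 0, 0.3, 0, 0, 0, 0], [0, 0, 0, 0, 0, 0, 0], [0, 0, 0, 0, 0, 0, 0], [0, 0, 0, 0, 0, 0, 0]])

```text
time_s: 14.45
position: [524.6, 167.0, 77.1]
eef_rot: [0.993, -0.116, 0.0, -0.0]
force: [-0.9, 0.6, -1.1]
gripper_width: 0.087
gripper_force: 30.0
```

Run:
```python
from h import *
go(*W("box",(0,-88,48)),YAW("box")+np.pi/2)
```

```text
rz 0.1 deg, then tx -0.06 ty 0.01 tz 2.91 cm | now [524.6 167.   77.1] tilt 0.01 t 14.4 F [-0.9  0.6 -1.1] w 0.087 30.0
```

>>> send_rows(commands=[[0, 0, 0.6, 0, 0, 0, 0], [0, 0, 0.6, 0, 0, 0, 0], [0, 0, 0.6, 0, 0, 0, 0], [0, 0, 0.5, 0, 0, 0, 0], [0, 0, 0.3, 0, 0, 0, 0], [0, 0, 0.1, 0, 0, 0, 0], [0, 0, 0.1, 0, 0, 0, 0], [0, 0, 0, 0, 0, 0, 0]])

```text
time_s: 15.45
position: [524.6, 166.9, 49.0]
eef_rot: [0.993, -0.116, 0.0, -0.0]
force: [-1.2, 0.2, -1.5]
gripper_width: 0.087
gripper_force: 30.0
```

Run:
```python
from h import *
go(*W("box",(0,-88,48)),YAW("box")+np.pi/2)
```

```text
rz 0.1 deg, then tx -0.07 ty 0.01 tz 0.10 cm | now [524.6 166.9  49. ] tilt 0.0 t 15.4 F [-1.2  0.2 -1.5] w 0.087 30.0
```

>>> send_rows(commands=[[0, 0, 0.1, 0, 0, 0, 0], [0, 0, 0.05, 0, 0, 0, 0], [0, 0, 0, 0, 0, 0, 0.3], [0, 0, 0, 0, 0, 0, 0.3], [0, 0, -2, 0, 0, 0, 0.3], [0, 0, -4, 0, 0, 0, 0.3], [0, 0, -5, 0, 0, 0, 0.45], [0, 0, -4, 0, 0, 0, 0.45]])

```text
time_s: 16.45
position: [525.0, 167.0, 200.9]
eef_rot: [0.993, -0.116, 0.001, -0.0]
force: [0.5, -0.5, -0.5]
gripper_width: 0.446
gripper_force: 0.0
```

Run:
```python
from h import *
go(*W("tile2",(0,0,180)),YAW("tile2")+np.pi/2)
```

```text
rz 2.6 deg, then tx 14.09 ty 31.85 tz 0.49 cm | now [525.  167.  200.9] tilt 0.13 t 16.4 F [ 0.5 -0.5 -0.5] w 0.446 0.0
```

```bash
cat >> h.py <<'E'
def check(names):
    ref=cv2.imread("pics/side0.png"); im=snapshot("side")
    for k in names:
        u,v=proj("side",W(k,(0,0,40)))[0].round().astype(int)
        r=cv2.matchTemplate(im[v-40:v+41,u-40:u+41],ref[v-13:v+14,u-9:u+10],cv2.TM_CCOEFF_NORMED)
        _,m,_,l=cv2.minMaxLoc(r); print(k,"match %.2f shift"%m,l[0]-31,l[1]-27)
E
python3 - <<'E'
from h import *
check(["tile1","tile2","tile3","tile5"])
E
```

```text
tile1 match 1.00 shift 0 0
tile2 match 1.00 shift 0 0
tile3 match 0.85 shift 0 0
tile5 match 1.00 shift 0 0
```

>>> send_rows(commands=[[0, 0, 0, 0, 0, 2.6, 0.45], [2.4, 5.3, 0, 0, 0, 0, 0.45], [2.4, 5.3, 0, 0, 0, 0, 0.45], [2.4, 5.3, 0, 0, 0, 0, 0.45], [2.4, 5.3, 0, 0, 0, 0, 0.45], [2.3, 5.3, 0, 0, 0, 0, 0.45], [2.2, 5.3, 0, 0, 0, 0, 0.45], [0, 0, 0, 0, 0, 0, 0.45]])

```text
time_s: 17.5
position: [573.0, -180.8, 198.6]
eef_rot: [0.99, -0.141, 0.001, 0.0]
force: [-0.1, 0.8, 1.2]
gripper_width: 0.448
gripper_force: 0.0
```

Run:
```python
from h import *
go(*W("tile2",(0,0,42)),YAW("tile2")+np.pi/2)
```

```text
rz -0.2 deg, then tx -0.12 ty -0.26 tz 14.06 cm | now [ 573.  -180.8  198.6] tilt 0.09 t 17.5 F [-0.1  0.8  1.2] w 0.448 0.0
```

>>> send_rows(commands=[[-0.1, -0.2, 4, 0, 0, 0, 0.45], [0, 0, 4, 0, 0, 0, 0.45], [0, 0, 4, 0, 0, 0, 0.45], [0, 0, 2, 0, 0, 0, 0.45], [0, 0, 0, 0, 0, 0, 0.45], [0, 0, 0, 0, 0, 0, 0.45], [0, 0, 0, 0, 0, 0, 0], [0, 0, 0, 0, 0, 0, 0]])

```text
time_s: 18.5
position: [572.8, -175.6, 58.3]
eef_rot: [0.99, -0.139, 0.001, 0.0]
force: [-0.2, -0.5, -0.4]
gripper_width: 0.261
gripper_force: 0.0
```

Run:
```python
from h import *
go(*W("tile2",(0,0,42)),YAW("tile2")+np.pi/2)
```

```text
rz 0.0 deg, then tx 0.05 ty 0.24 tz 0.03 cm | now [ 572.8 -175.6   58.3] tilt 0.08 t 18.5 F [-0.2 -0.5 -0.4] w 0.261 0.0
```

>>> send_rows(commands=[[0, 0, 0, 0, 0, 0, 0], [0, 0, 0, 0, 0, 0, 0], [0, 0, 0, 0, 0, 0, 0], [0, 0, -2, 0, 0, 0, 0], [0, 0, -4, 0, 0, 0, 0], [0, 0, -4, 0, 0, 0, 0], [0, 0, -3, 0, 0, 0, 0], [0, 0, 0, 0, 0, 0, 0]])

```text
time_s: 19.5
position: [573.7, -175.9, 191.0]
eef_rot: [0.99, -0.139, 0.002, 0.0]
force: [-0.3, -0.3, -0.7]
gripper_width: 0.087
gripper_force: 30.0
```

Run:
```python
from h import *
go(*W("box",(0,-44,170)),YAW("box")+np.pi/2)
```

```text
rz -2.5 deg, then tx -12.81 ty -36.59 tz 2.10 cm | now [ 573.7 -175.9  191. ] tilt 0.29 t 19.5 F [-0.3 -0.3 -0.7] w 0.087 30.0
```

>>> send_rows(commands=[[0, 0, 0, 0, 0, -2.5, 0], [-1.9, -5.4, 0, 0, 0, 0, 0], [-1.9, -5.4, 0, 0, 0, 0, 0], [-1.9, -5.4, 0, 0, 0, 0, 0], [-1.9, -5.4, 0, 0, 0, 0, 0], [-1.9, -5.4, 0, 0, 0, 0, 0], [-1.9, -5.4, 0, 0, 0, 0, 0], [-1.4, -4.2, 0, 0, 0, 0, 0]])

```text
time_s: 20.5
position: [532.0, 212.3, 186.9]
eef_rot: [0.993, -0.117, -0.0, 0.0]
force: [0.1, -0.4, -1.1]
gripper_width: 0.087
gripper_force: 30.0
```

>>> send_rows(commands=[[0, 0, 4, 0, 0, 0, 0], [0, 0, 4, 0, 0, 0, 0], [0, 0, 1, 0, 0, 0, 0], [0, 0, 0, 0, 0, 0, 0], [0, 0, 0, 0, 0, 0, 0], [0, 0, 0, 0, 0, 0, 0], [0, 0, 0, 0, 0, 0, 0], [0, 0, 0, 0, 0, 0, 0]])

```text
time_s: 21.5
position: [533.2, 210.4, 97.8]
eef_rot: [0.993, -0.117, 0.0, -0.0]
force: [0.0, 0.4, -1.2]
gripper_width: 0.084
gripper_force: 30.0
```

Run:
```python
from h import *
go(*W("box",(0,-44,48)),YAW("box")+np.pi/2)
```

```text
rz -0.0 deg, then tx 0.11 ty 0.03 tz 4.98 cm | now [533.2 210.4  97.8] tilt 0.03 t 21.5 F [ 0.   0.4 -1.2] w 0.084 30.0
```

>>> send_rows(commands=[[0.1, 0, 1, 0, 0, 0, 0], [0, 0, 0.7, 0, 0, 0, 0], [0, 0, 0.4, 0, 0, 0, 0], [0, 0, 0, 0, 0, 0, 0], [0, 0, 0, 0, 0, 0, 0], [0, 0, 0, 0, 0, 0, 0], [0, 0, 0, 0, 0, 0, 0], [0, 0, 0, 0, 0, 0, 0]])

```text
time_s: 22.5
position: [534.0, 210.2, 76.5]
eef_rot: [0.993, -0.117, 0.0, -0.0]
force: [0.0, -0.4, -1.2]
gripper_width: 0.088
gripper_force: 30.0
```

Run:
```python
from h import *
go(*W("box",(0,-44,48)),YAW("box")+np.pi/2)
```

```text
rz -0.0 deg, then tx 0.02 ty 0.03 tz 2.85 cm | now [534.  210.2  76.5] tilt 0.01 t 22.5 F [ 0.  -0.4 -1.2] w 0.088 30.0
```

>>> send_rows(commands=[[0, 0, 0.6, 0, 0, 0, 0], [0, 0, 0.6, 0, 0, 0, 0], [0, 0, 0.6, 0, 0, 0, 0], [0, 0, 0.6, 0, 0, 0, 0], [0, 0, 0.3, 0, 0, 0, 0], [0, 0, 0.1, 0, 0, 0, 0], [0, 0, 0.1, 0, 0, 0, 0], [0, 0, 0, 0, 0, 0, 0]])

```text
time_s: 23.5
position: [534.1, 210.2, 47.5]
eef_rot: [0.993, -0.117, 0.0, -0.0]
force: [-0.2, -0.2, -1.4]
gripper_width: 0.085
gripper_force: 30.0
```

>>> send_rows(commands=[[0, 0, 0.05, 0, 0, 0, 0], [0, 0, 0, 0, 0, 0, 0.3], [0, 0, 0, 0, 0, 0, 0.3], [0, 0, -2, 0, 0, 0, 0.3], [0, 0, -4, 0, 0, 0, 0.3], [0, 0, -5, 0, 0, 0, 0.45], [0, 0, -4, 0, 0, 0, 0.45], [0, 0, 0, 0, 0, 0, 0.45]])

```text
time_s: 24.5
position: [535.8, 210.8, 201.5]
eef_rot: [0.993, -0.117, 0.003, -0.001]
force: [-0.5, 0.7, -0.6]
gripper_width: 0.449
gripper_force: 0.0
```

Run:
```python
from h import *
go(*W("tile3",(0,0,180)),YAW("tile3")+np.pi/2)
check(["tile1","tile3","tile5"])
```

```text
rz -28.7 deg, then tx -15.99 ty 45.59 tz 0.55 cm | now [535.8 210.8 201.5] tilt 0.37 t 24.5 F [-0.5  0.7 -0.6] w 0.449 0.0
tile1 match 1.00 shift 0 0
tile3 match 1.00 shift 0 0
tile5 match 0.99 shift 0 0
```

>>> send_rows(commands=[[0, 0, 0, 0, 0, -9.6, 0.45], [0, 0, 0, 0, 0, -9.6, 0.45], [0, 0, 0, 0, 0, -9.5, 0.45], [-1.9, 5.4, 0, 0, 0, 0, 0.45], [-1.9, 5.4, 0, 0, 0, 0, 0.45], [-1.9, 5.4, 0, 0, 0, 0, 0.45], [-1.9, 5.4, 0, 0, 0, 0, 0.45], [-1.9, 5.4, 0, 0, 0, 0, 0.45]])

```text
time_s: 25.55
position: [512.2, -77.0, 196.2]
eef_rot: [0.991, 0.133, -0.001, -0.0]
force: [1.0, -0.3, -0.1]
gripper_width: 0.453
gripper_force: 0.0
```

>>> send_rows(commands=[[-1.9, 5.4, 0, 0, 0, 0, 0.45], [-1.9, 5.4, 0, 0, 0, 0, 0.45], [-1.9, 5.4, 0, 0, 0, 0, 0.45], [-0.8, 2.4, 0, 0, 0, 0, 0.45], [0, 0, 4, 0, 0, 0, 0.45], [0, 0, 3, 0, 0, 0, 0.45], [0, 0, 0, 0, 0, 0, 0.45], [0, 0, 0, 0, 0, 0, 0.45]])

```text
time_s: 26.55
position: [499.7, -271.9, 127.6]
eef_rot: [0.991, 0.133, 0.0, 0.0]
force: [0.6, -0.1, 0.6]
gripper_width: 0.449
gripper_force: 0.0
```

Run:
```python
from h import *
go(*W("tile3",(0,0,42)),YAW("tile3")+np.pi/2)
```

```text
rz -0.0 deg, then tx 0.19 ty -0.03 tz 6.96 cm | now [ 499.7 -271.9  127.6] tilt 0.01 t 26.6 F [ 0.6 -0.1  0.6] w 0.449 0.0
```

>>> send_rows(commands=[[0.2, 0, 3, 0, 0, 0, 0.45], [0, 0, 2.5, 0, 0, 0, 0.45], [0, 0, 1.4, 0, 0, 0, 0.45], [0, 0, 0, 0, 0, 0, 0.45], [0, 0, 0, 0, 0, 0, 0], [0, 0, 0, 0, 0, 0, 0], [0, 0, 0, 0, 0, 0, 0], [0, 0, 0, 0, 0, 0, 0]])

```text
time_s: 27.55
position: [501.6, -271.5, 58.3]
eef_rot: [0.991, 0.133, 0.0, 0.0]
force: [-0.6, 1.1, 4.6]
gripper_width: 0.089
gripper_force: 30.0
```

Run:
```python
from h import *
go(*W("tile3",(0,0,42)),YAW("tile3")+np.pi/2)
```

```text
rz -0.0 deg, then tx -0.00 ty -0.04 tz 0.03 cm | now [ 501.6 -271.5   58.3] tilt 0.03 t 27.6 F [-0.6  1.1  4.6] w 0.089 30.0
```

>>> send_rows(commands=[[0, 0, -2, 0, 0, 0, 0], [0, 0, -4, 0, 0, 0, 0], [0, 0, -4, 0, 0, 0, 0], [0, 0, -3.5, 0, 0, 0, 0], [0, 0, 0, 0, 0, 9.6, 0], [0, 0, 0, 0, 0, 9.6, 0], [0, 0, 0, 0, 0, 9.5, 0], [0, 0, 0, 0, 0, 0, 0]])

```text
time_s: 28.55
position: [501.4, -271.4, 194.0]
eef_rot: [0.993, -0.117, 0.0, 0.0]
force: [0.3, 0.0, -1.4]
gripper_width: 0.083
gripper_force: 30.0
```

Run:
```python
from h import *
go(*W("box",(0,0,170)),YAW("box")+np.pi/2)
```

```text
rz 0.0 deg, then tx -8.00 ty -51.96 tz 2.40 cm | now [ 501.4 -271.4  194. ] tilt 0.05 t 28.6 F [ 0.3  0.  -1.4] w 0.083 30.0
```

>>> send_rows(commands=[[-0.8, -5.2, 0, 0, 0, 0, 0], [-0.8, -5.2, 0, 0, 0, 0, 0], [-0.8, -5.2, 0, 0, 0, 0, 0], [-0.8, -5.2, 0, 0, 0, 0, 0], [-0.8, -5.2, 0, 0, 0, 0, 0], [-0.8, -5.2, 0, 0, 0, 0, 0], [-0.8, -5.2, 0, 0, 0, 0, 0], [-0.8, -5.2, 0, 0, 0, 0, 0]])

```text
time_s: 29.55
position: [536.0, 149.9, 193.7]
eef_rot: [0.993, -0.115, 0.0, -0.0]
force: [0.5, -0.3, -0.7]
gripper_width: 0.08
gripper_force: 30.0
```

>>> send_rows(commands=[[-0.8, -5.2, 0, 0, 0, 0, 0], [-0.8, -5.2, 0, 0, 0, 0, 0], [0, 0, 4, 0, 0, 0, 0], [0, 0, 4, 0, 0, 0, 0], [0, 0, 1.5, 0, 0, 0, 0], [0, 0, 0, 0, 0, 0, 0], [0, 0, 0, 0, 0, 0, 0], [0, 0, 0, 0, 0, 0, 0]])

```text
time_s: 30.55
position: [545.4, 253.2, 99.4]
eef_rot: [0.993, -0.117, 0.001, -0.0]
force: [0.5, -0.3, -0.6]
gripper_width: 0.089
gripper_force: 30.0
```

Run:
```python
from h import *
go(*W("box",(0,0,48)),YAW("box")+np.pi/2)
```

```text
rz -0.0 deg, then tx -0.09 ty 0.08 tz 5.14 cm | now [545.4 253.2  99.4] tilt 0.12 t 30.6 F [ 0.5 -0.3 -0.6] w 0.089 30.0
```

>>> send_rows(commands=[[-0.05, 0.05, 1, 0, 0, 0, 0], [0, 0, 0.7, 0, 0, 0, 0], [0, 0, 0.5, 0, 0, 0, 0], [0, 0, 0, 0, 0, 0, 0], [0, 0, 0, 0, 0, 0, 0], [0, 0, 0, 0, 0, 0, 0], [0, 0, 0, 0, 0, 0, 0], [0, 0, 0, 0, 0, 0, 0]])

```text
time_s: 31.55
position: [544.1, 252.6, 76.0]
eef_rot: [0.993, -0.117, 0.0, -0.0]
force: [-0.2, 0.0, -1.5]
gripper_width: 0.09
gripper_force: 30.0
```

Run:
```python
from h import *
go(*W("box",(0,0,48)),YAW("box")+np.pi/2)
```

```text
rz -0.0 deg, then tx 0.03 ty -0.00 tz 2.80 cm | now [544.1 252.6  76. ] tilt 0.01 t 31.6 F [-0.2  0.  -1.5] w 0.09 30.0
```

>>> send_rows(commands=[[0, 0, 0.6, 0, 0, 0, 0], [0, 0, 0.6, 0, 0, 0, 0], [0, 0, 0.6, 0, 0, 0, 0], [0, 0, 0.5, 0, 0, 0, 0], [0, 0, 0.3, 0, 0, 0, 0], [0, 0, 0.1, 0, 0, 0, 0], [0, 0, 0.1, 0, 0, 0, 0], [0, 0, 0, 0, 0, 0, 0]])

```text
time_s: 32.55
position: [544.2, 252.7, 48.3]
eef_rot: [0.993, -0.117, 0.0, -0.0]
force: [-1.7, -1.2, 3.8]
gripper_width: 0.085
gripper_force: 30.0
```

>>> send_rows(commands=[[0, 0, 0.05, 0, 0, 0, 0], [0, 0, 0, 0, 0, 0, 0.3], [0, 0, 0, 0, 0, 0, 0.3], [0, 0, -2, 0, 0, 0, 0.3], [0, 0, -4, 0, 0, 0, 0.3], [0, 0, -5, 0, 0, 0, 0.45], [0, 0, -4, 0, 0, 0, 0.45], [0, 0, 0, 0, 0, 0, 0.45]])

```text
time_s: 33.55
position: [545.8, 253.4, 202.1]
eef_rot: [0.993, -0.117, 0.003, -0.002]
force: [0.9, -0.2, -0.1]
gripper_width: 0.448
gripper_force: 0.0
```

Run:
```python
from h import *
go(*W("tile5",(0,0,180)),YAW("tile5")+np.pi/2)
check(["tile1","tile5"])
```

```text
rz -21.7 deg, then tx -3.99 ty 51.22 tz 0.61 cm | now [545.8 253.4 202.1] tilt 0.37 t 33.5 F [ 0.9 -0.2 -0.1] w 0.448 0.0
tile1 match 1.00 shift 0 0
tile5 match 0.99 shift 0 0
```

>>> send_rows(commands=[[0, 0, 0, 0, 0, -7.2, 0.45], [0, 0, 0, 0, 0, -7.2, 0.45], [0, 0, 0, 0, 0, -7.3, 0.45], [-0.4, 5.1, 0, 0, 0, 0, 0.45], [-0.4, 5.1, 0, 0, 0, 0, 0.45], [-0.4, 5.1, 0, 0, 0, 0, 0.45], [-0.4, 5.1, 0, 0, 0, 0, 0.45], [-0.4, 5.1, 0, 0, 0, 0, 0.45]])

```text
time_s: 34.6
position: [560.0, -4.2, 196.7]
eef_rot: [0.997, 0.072, -0.001, -0.0]
force: [0.7, -0.6, 0.1]
gripper_width: 0.453
gripper_force: 0.0
```

>>> send_rows(commands=[[-0.4, 5.1, 0, 0, 0, 0, 0.45], [-0.4, 5.1, 0, 0, 0, 0, 0.45], [-0.4, 5.1, 0, 0, 0, 0, 0.45], [-0.4, 5.1, 0, 0, 0, 0, 0.45], [-0.4, 5.2, 0, 0, 0, 0, 0.45], [0, 0, 4, 0, 0, 0, 0.45], [0, 0, 3, 0, 0, 0, 0.45], [0, 0, 0, 0, 0, 0, 0.45]])

```text
time_s: 35.6
position: [575.7, -258.1, 124.7]
eef_rot: [0.997, 0.072, -0.002, -0.001]
force: [-0.2, 0.3, 0.4]
gripper_width: 0.448
gripper_force: 0.0
```

Run:
```python
from h import *
import time
snapshot("top");snapshot("top")
go(*W("tile5",(0,0,42)),YAW("tile5")+np.pi/2)
```

```text
rz 0.0 deg, then tx 0.17 ty 0.08 tz 6.98 cm | now [ 577.7 -258.8  127.8] tilt 0.03 t 35.7 F [ 0.4 -0.8  0.2] w 0.451 0.0
```

>>> send_rows(commands=[[0.15, 0.1, 3, 0, 0, 0, 0.45], [0, 0, 2.5, 0, 0, 0, 0.45], [0, 0, 1.4, 0, 0, 0, 0.45], [0, 0, 0, 0, 0, 0, 0.45], [0, 0, 0, 0, 0, 0, 0], [0, 0, 0, 0, 0, 0, 0], [0, 0, 0, 0, 0, 0, 0], [0, 0, 0, 0, 0, 0, 0]])

```text
time_s: 36.7
position: [579.5, -259.7, 58.8]
eef_rot: [0.997, 0.072, 0.0, 0.0]
force: [-0.3, 0.4, 3.4]
gripper_width: 0.083
gripper_force: 30.0
```

Run:
```python
from h import *
go(*W("tile5",(0,0,42)),YAW("tile5")+np.pi/2)
```

```text
rz 0.0 deg, then tx 0.00 ty -0.04 tz 0.08 cm | now [ 579.5 -259.7   58.8] tilt 0.03 t 36.7 F [-0.3  0.4  3.4] w 0.083 30.0
```

>>> send_rows(commands=[[0, 0, -2, 0, 0, 0, 0], [0, 0, -4, 0, 0, 0, 0], [0, 0, -4, 0, 0, 0, 0], [0, 0, -3.5, 0, 0, 0, 0], [0, 0, 0, 0, 0, 7.2, 0], [0, 0, 0, 0, 0, 7.2, 0], [0, 0, 0, 0, 0, 7.3, 0], [0, 0, 0, 0, 0, 0, 0]])

```text
time_s: 37.7
position: [579.4, -259.7, 194.6]
eef_rot: [0.993, -0.117, 0.0, 0.0]
force: [-0.4, -0.2, -1.3]
gripper_width: 0.086
gripper_force: 30.0
```

Run:
```python
from h import *
go(*W("box",(0,44,170)),YAW("box")+np.pi/2)
```

```text
rz 0.0 deg, then tx -15.30 ty -53.41 tz 2.46 cm | now [ 579.4 -259.7  194.6] tilt 0.05 t 37.7 F [-0.4 -0.2 -1.3] w 0.086 30.0
```

>>> send_rows(commands=[[-1.5, -5.3, 0, 0, 0, 0, 0], [-1.5, -5.3, 0, 0, 0, 0, 0], [-1.5, -5.3, 0, 0, 0, 0, 0], [-1.5, -5.3, 0, 0, 0, 0, 0], [-1.5, -5.3, 0, 0, 0, 0, 0], [-1.5, -5.3, 0, 0, 0, 0, 0], [-1.5, -5.3, 0, 0, 0, 0, 0], [-1.5, -5.3, 0, 0, 0, 0, 0]])

```text
time_s: 38.7
position: [561.1, 182.5, 194.3]
eef_rot: [0.993, -0.115, 0.0, -0.0]
force: [1.5, -0.4, -1.9]
gripper_width: 0.082
gripper_force: 30.0
```

>>> send_rows(commands=[[-1.6, -5.5, 0, 0, 0, 0, 0], [-1.7, -5.5, 0, 0, 0, 0, 0], [0, 0, 0, 0, 0, 0, 0], [0, 0, 4, 0, 0, 0, 0], [0, 0, 4, 0, 0, 0, 0], [0, 0, 1.5, 0, 0, 0, 0], [0, 0, 0, 0, 0, 0, 0], [0, 0, 0, 0, 0, 0, 0]])

```text
time_s: 39.7
position: [555.8, 295.5, 100.1]
eef_rot: [0.993, -0.117, 0.001, -0.001]
force: [0.8, 0.1, -0.8]
gripper_width: 0.082
gripper_force: 30.0
```

Run:
```python
from h import *
snapshot("top")
go(*W("box",(0,44,48)),YAW("box")+np.pi/2)
```

```text
rz -0.0 deg, then tx -0.11 ty 0.04 tz 5.21 cm | now [555.8 295.6 100.1] tilt 0.13 t 39.8 F [ 0.6  0.2 -0.7] w 0.086 30.0
```

>>> send_rows(commands=[[-0.05, 0, 1, 0, 0, 0, 0], [0, 0, 0.7, 0, 0, 0, 0], [0, 0, 0.5, 0, 0, 0, 0], [0, 0, 0, 0, 0, 0, 0], [0, 0, 0, 0, 0, 0, 0], [0, 0, 0, 0, 0, 0, 0], [0, 0, 0, 0, 0, 0, 0], [0, 0, 0, 0, 0, 0, 0]])

```text
time_s: 40.75
position: [554.4, 295.5, 76.5]
eef_rot: [0.993, -0.117, 0.0, -0.0]
force: [0.1, -0.2, -1.7]
gripper_width: 0.088
gripper_force: 30.0
```

Run:
```python
from h import *
go(*W("box",(0,44,48)),YAW("box")+np.pi/2)
```

```text
rz -0.0 deg, then tx 0.02 ty 0.00 tz 2.85 cm | now [554.4 295.5  76.5] tilt 0.01 t 40.8 F [ 0.1 -0.2 -1.7] w 0.088 30.0
```

>>> send_rows(commands=[[0, 0, 0.6, 0, 0, 0, 0], [0, 0, 0.6, 0, 0, 0, 0], [0, 0, 0.6, 0, 0, 0, 0], [0, 0, 0.5, 0, 0, 0, 0], [0, 0, 0.3, 0, 0, 0, 0], [0, 0, 0.1, 0, 0, 0, 0], [0, 0, 0.1, 0, 0, 0, 0], [0, 0, 0, 0, 0, 0, 0]])

```text
time_s: 41.75
position: [554.5, 295.5, 48.8]
eef_rot: [0.993, -0.117, 0.0, -0.0]
force: [-1.6, -0.8, 4.3]
gripper_width: 0.085
gripper_force: 30.0
```

>>> send_rows(commands=[[0, 0, 0.05, 0, 0, 0, 0], [0, 0, 0, 0, 0, 0, 0.3], [0, 0, 0, 0, 0, 0, 0.3], [0, 0, -2, 0, 0, 0, 0.3], [0, 0, -4, 0, 0, 0, 0.3], [0, 0, -5, 0, 0, 0, 0.45], [0, 0, -4, 0, 0, 0, 0.45], [0, 0, 0, 0, 0, 0, 0.45]])

```text
time_s: 42.75
position: [556.1, 296.3, 202.7]
eef_rot: [0.993, -0.117, 0.003, -0.002]
force: [-0.1, 1.0, 0.2]
gripper_width: 0.448
gripper_force: 0.0
```

Run:
```python
from h import *
check(["tile1"])
go(*W("tile1",(0,0,180)),YAW("tile1")+np.pi/2)
```

```text
tile1 match 0.78 shift 0 0
rz -20.2 deg, then tx -3.71 ty 62.97 tz 0.45 cm | now [555.1 295.8 200.5] tilt 0.21 t 42.8 F [ 0.7  0.  -0.2] w 0.451 0.0
```

>>> send_rows(commands=[[0, 0, 0, 0, 0, -6.7, 0.45], [0, 0, 0, 0, 0, -6.7, 0.45], [0, 0, 0, 0, 0, -6.8, 0.45], [-0.3, 5.2, 0, 0, 0, 0, 0.45], [-0.3, 5.2, 0, 0, 0, 0, 0.45], [-0.3, 5.2, 0, 0, 0, 0, 0.45], [-0.3, 5.2, 0, 0, 0, 0, 0.45], [-0.3, 5.2, 0, 0, 0, 0, 0.45]])

```text
time_s: 43.8
position: [569.2, 33.8, 197.3]
eef_rot: [0.998, 0.059, -0.001, -0.0]
force: [0.4, -0.1, -0.6]
gripper_width: 0.449
gripper_force: 0.0
```

Run:
```python
from h import *
check(["tile1"])
i=snapshot("side")[120:200,310:380];cv2.imwrite("pics/k1.png",cv2.resize(i,None,fx=5,fy=5,interpolation=cv2.INTER_CUBIC))
```

```text
tile1 match 0.78 shift 0 0
```

View pics/k1.png

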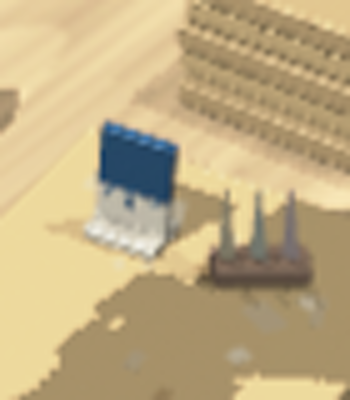

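>>> send_rows(commands=[[-0.3, 5.2, 0, 0, 0, 0, 0.45], [-0.3, 5.2, 0, 0, 0, 0, 0.45], [-0.3, 5.2, 0, 0, 0, 0, 0.45], [-0.3, 5.2, 0, 0, 0, 0, 0.45], [-0.3, 5.2, 0, 0, 0, 0, 0.45], [-0.3, 5.2, 0, 0, 0, 0, 0.45], [-0.3, 5.2, 0, 0, 0, 0, 0.45], [0, 0.6, 0, 0, 0, 0, 0.45]])

```text
time_s: 44.9
position: [592.3, -336.4, 197.1]
eef_rot: [0.998, 0.058, -0.0, -0.0]
force: [0.2, 1.0, 0.5]
gripper_width: 0.448
gripper_force: 0.0
```

>>> send_rows(commands=[[0, 0, 0, 0, 0, 0, 0.45], [0, 0, 4, 0, 0, 0, 0.45], [0, 0, 3, 0, 0, 0, 0.45], [0, 0, 0, 0, 0, 0, 0.45], [0, 0, 0, 0, 0, 0, 0.45], [0, 0, 0, 0, 0, 0, 0.45], [0, 0, 0, 0, 0, 0, 0.45], [0, 0, 0, 0, 0, 0, 0.45]])

```text
time_s: 45.9
position: [592.6, -334.6, 128.4]
eef_rot: [0.998, 0.059, 0.0, 0.0]
force: [0.3, -0.1, 0.3]
gripper_width: 0.452
gripper_force: 0.0
```

Run:
```python
from h import *
go(*W("tile1",(0,0,42)),YAW("tile1")+np.pi/2)
```

```text
rz 0.0 deg, then tx -0.05 ty -0.07 tz 7.04 cm | now [ 592.6 -334.6  128.4] tilt 0.03 t 45.9 F [ 0.3 -0.1  0.3] w 0.452 0.0
```

>>> send_rows(commands=[[-0.05, -0.05, 3, 0, 0, 0, 0.45], [0, 0, 2.5, 0, 0, 0, 0.45], [0, 0, 1.5, 0, 0, 0, 0.45], [0, 0, 0, 0, 0, 0, 0.45], [0, 0, 0, 0, 0, 0, 0], [0, 0, 0, 0, 0, 0, 0], [0, 0, 0, 0, 0, 0, 0], [0, 0, 0, 0, 0, 0, 0]])

```text
time_s: 46.9
position: [592.1, -334.1, 58.4]
eef_rot: [0.998, 0.059, 0.0, 0.0]
force: [-0.9, -0.0, 1.8]
gripper_width: 0.084
gripper_force: 30.0
```

Run:
```python
from h import *
go(*W("tile1",(0,0,42)),YAW("tile1")+np.pi/2)
```

```text
rz 0.0 deg, then tx -0.01 ty -0.02 tz 0.04 cm | now [ 592.1 -334.1   58.4] tilt 0.03 t 46.9 F [-0.9 -0.   1.8] w 0.084 30.0
```

>>> send_rows(commands=[[0, 0, -2, 0, 0, 0, 0], [0, 0, -4, 0, 0, 0, 0], [0, 0, -4, 0, 0, 0, 0], [0, 0, -3.5, 0, 0, 0, 0], [0, 0, 0, 0, 0, 6.7, 0], [0, 0, 0, 0, 0, 6.7, 0], [0, 0, 0, 0, 0, 6.8, 0], [0, 0, 0, 0, 0, 0, 0]])

```text
time_s: 47.9
position: [592.0, -334.1, 194.1]
eef_rot: [0.993, -0.117, 0.0, 0.0]
force: [-0.6, 0.1, -1.3]
gripper_width: 0.084
gripper_force: 30.0
```

Run:
```python
from h import *
go(*W("box",(0,88,170)),YAW("box")+np.pi/2)
```

```text
rz 0.0 deg, then tx -18.26 ty -64.75 tz 2.41 cm | now [ 592.  -334.1  194.1] tilt 0.05 t 47.9 F [-0.6  0.1 -1.3] w 0.084 30.0
```

12 rows of (-1.52, -5.4), then lower.

>>> send_rows(commands=[[-1.5, -5.4, 0, 0, 0, 0, 0], [-1.5, -5.4, 0, 0, 0, 0, 0], [-1.5, -5.4, 0, 0, 0, 0, 0], [-1.5, -5.4, 0, 0, 0, 0, 0], [-1.5, -5.4, 0, 0, 0, 0, 0], [-1.5, -5.4, 0, 0, 0, 0, 0], [-1.5, -5.4, 0, 0, 0, 0, 0], [-1.5, -5.4, 0, 0, 0, 0, 0]])

```text
time_s: 48.9
position: [575.6, 115.9, 193.8]
eef_rot: [0.993, -0.116, 0.0, -0.0]
force: [-0.2, -0.5, -1.3]
gripper_width: 0.088
gripper_force: 30.0
```

>>> send_rows(commands=[[-1.5, -5.4, 0, 0, 0, 0, 0], [-1.5, -5.4, 0, 0, 0, 0, 0], [-1.6, -5.4, 0, 0, 0, 0, 0], [-1.7, -5.4, 0, 0, 0, 0, 0], [0, 0, 0, 0, 0, 0, 0], [0, 0, 4, 0, 0, 0, 0], [0, 0, 4, 0, 0, 0, 0], [0, 0, 1.5, 0, 0, 0, 0]])

```text
time_s: 49.9
position: [563.9, 337.5, 96.2]
eef_rot: [0.993, -0.117, -0.001, 0.001]
force: [-0.1, -0.4, -1.0]
gripper_width: 0.086
gripper_force: 30.0
```

>>> send_rows(commands=[[0, 0, 0, 0, 0, 0, 0], [0, 0, 0, 0, 0, 0, 0], [0, 0, 0, 0, 0, 0, 0], [0, 0, 0, 0, 0, 0, 0], [0, 0, 0, 0, 0, 0, 0], [0, 0, 0, 0, 0, 0, 0], [0, 0, 0, 0, 0, 0, 0], [0, 0, 0, 0, 0, 0, 0]])

```text
time_s: 50.9
position: [564.8, 338.8, 97.9]
eef_rot: [0.993, -0.117, -0.0, 0.0]
force: [0.3, -0.1, -1.3]
gripper_width: 0.085
gripper_force: 30.0
```

Run:
```python
from h import *
go(*W("box",(0,88,48)),YAW("box")+np.pi/2)
```

```text
rz -0.0 deg, then tx 0.02 ty 0.06 tz 4.99 cm | now [564.8 338.8  97.9] tilt 0.0 t 50.9 F [ 0.3 -0.1 -1.3] w 0.085 30.0
```

>>> send_rows(commands=[[0.05, 0.05, 1, 0, 0, 0, 0], [0, 0, 0.7, 0, 0, 0, 0], [0, 0, 0.5, 0, 0, 0, 0], [0, 0, 0, 0, 0, 0, 0], [0, 0, 0.4, 0, 0, 0, 0], [0, 0, 0.4, 0, 0, 0, 0], [0, 0, 0, 0, 0, 0, 0], [0, 0, 0, 0, 0, 0, 0]])

```text
time_s: 51.9
position: [565.2, 338.2, 68.0]
eef_rot: [0.993, -0.117, 0.0, -0.0]
force: [-0.9, 0.1, -1.9]
gripper_width: 0.087
gripper_force: 30.0
```

Run:
```python
from h import *
go(*W("box",(0,88,48)),YAW("box")+np.pi/2)
```

```text
rz -0.0 deg, then tx -0.04 ty 0.01 tz 2.00 cm | now [565.2 338.2  68. ] tilt 0.0 t 51.9 F [-0.9  0.1 -1.9] w 0.087 30.0
```

>>> send_rows(commands=[[0, 0, 0.5, 0, 0, 0, 0], [0, 0, 0.5, 0, 0, 0, 0], [0, 0, 0.5, 0, 0, 0, 0], [0, 0, 0.3, 0, 0, 0, 0], [0, 0, 0.1, 0, 0, 0, 0], [0, 0, 0.05, 0, 0, 0, 0], [0, 0, 0, 0, 0, 0, 0], [0, 0, 0, 0, 0, 0, 0]])

```text
time_s: 52.9
position: [565.3, 338.2, 48.6]
eef_rot: [0.993, -0.117, 0.0, -0.0]
force: [0.3, 0.6, -0.9]
gripper_width: 0.088
gripper_force: 30.0
```

>>> send_rows(commands=[[0, 0, 0.05, 0, 0, 0, 0], [0, 0, 0, 0, 0, 0, 0.3], [0, 0, 0, 0, 0, 0, 0.3], [0, 0, -2, 0, 0, 0, 0.3], [0, 0, -4, 0, 0, 0, 0.3], [0, 0, -5, 0, 0, 0, 0.3], [0, 0, -4, 0, 0, 0, 0.3], [0, 0, 0, 0, 0, 0, 0.3]])

```text
time_s: 53.9
position: [567.0, 339.2, 202.9]
eef_rot: [0.993, -0.117, 0.003, -0.002]
force: [0.9, 0.1, -0.0]
gripper_width: 0.304
gripper_force: 0.0
```

Run:
```python
from h import *
print(YAW("stand"),YAW("tag"),W("stand",(0,0,0)),W("tag",(0,0,0)))
go(*W("tag",(0,0,130)),YAW("stand")+np.pi/2)
```

```text
-0.05328408036694869 -0.03859308640758061 [512.0961542    0.64164631   0.        ] [512.79697726   1.94658066   8.        ]
rz -10.4 deg, then tx -3.61 ty 33.96 tz 6.49 cm | now [567.  339.2 202.9] tilt 0.38 t 53.9 F [ 0.9  0.1 -0. ] w 0.304 0.0
```

>>> send_rows(commands=[[0, 0, 0, 0, 0, -10.4, 0.3], [-0.5, 4.8, 0, 0, 0, 0, 0.3], [-0.5, 4.8, 0, 0, 0, 0, 0.3], [-0.5, 4.8, 0, 0, 0, 0, 0.3], [-0.5, 4.9, 0, 0, 0, 0, 0.3], [-0.5, 4.9, 0, 0, 0, 0, 0.3], [-0.6, 4.9, 0, 0, 0, 0, 0.3], [-0.5, 4.9, 0, 0, 0, 0, 0.3]])

```text
time_s: 54.9
position: [510.3, -0.9, 198.0]
eef_rot: [1.0, -0.027, -0.0, -0.0]
force: [0.8, 0.8, 0.9]
gripper_width: 0.298
gripper_force: 0.0
```

>>> send_rows(commands=[[0, 0, 0, 0, 0, 0, 0.3], [0, 0, 4, 0, 0, 0, 0.3], [0, 0, 2, 0, 0, 0, 0.3], [0, 0, 0, 0, 0, 0, 0.3], [0, 0, 0, 0, 0, 0, 0.3], [0, 0, 0, 0, 0, 0, 0.3], [0, 0, 0, 0, 0, 0, 0.3], [0, 0, 0, 0, 0, 0, 0.3]])

```text
time_s: 55.9
position: [511.3, 0.6, 138.3]
eef_rot: [1.0, -0.027, 0.0, -0.0]
force: [0.1, 0.2, -0.3]
gripper_width: 0.304
gripper_force: 0.0
```

Run:
```python
from h import *
go(*W("tag",(0,0,46)),YAW("stand")+np.pi/2)
```

```text
rz -0.0 deg, then tx 0.15 ty -0.14 tz 8.43 cm | now [511.3   0.6 138.3] tilt 0.03 t 55.9 F [ 0.1  0.2 -0.3] w 0.304 0.0
```

>>> send_rows(commands=[[0.15, -0.1, 3, 0, 0, 0, 0.3], [0, 0, 3, 0, 0, 0, 0.3], [0, 0, 2.4, 0, 0, 0, 0.3], [0, 0, 0, 0, 0, 0, 0.3], [0, 0, 0, 0, 0, 0, 0], [0, 0, 0, 0, 0, 0, 0], [0, 0, 0, 0, 0, 0, 0], [0, 0, 0, 0, 0, 0, 0]])

```text
time_s: 56.9
position: [513.4, 1.5, 55.0]
eef_rot: [1.0, -0.027, 0.001, 0.0]
force: [-1.5, -0.6, 8.9]
gripper_width: 0.087
gripper_force: 30.0
```

>>> send_rows(commands=[[0, 0, -2, 0, 0, 0, 0], [0, 0, -4, 0, 0, 0, 0], [0, 0, -4, 0, 0, 0, 0], [0, 0, -3, 0, 0, 0, 0], [0, 0, 0, 0, 0, 0, 0], [0, 0, 0, 0, 0, 0, 0], [0, 0, 0, 0, 0, 0, 0], [0, 0, 0, 0, 0, 0, 0]])

```text
time_s: 57.9
position: [512.2, 1.5, 183.1]
eef_rot: [1.0, -0.027, -0.001, -0.0]
force: [-0.4, -0.5, -0.2]
gripper_width: 0.085
gripper_force: 30.0
```

Run:
```python
from h import *
go(*W("box",(-66,82,150)),YAW("box"))
o=get_obs();p=o["position"]; print(o["joint_positions"])
q=[p[0],p[1],YAW("stand"),p[2]-46]
for n,l in[("side",(25,4,0)),("side",(-25,4,0))]: print(l,proj(n,place([l],q))[0])
i=snapshot("side");cv2.imwrite("pics/g.png",i)
u,v=proj("side",place([(0,0,20)],q))[0].astype(int);print(u-40,v-40)
cv2.imwrite("pics/g1.png",cv2.resize(i[v-40:v+40,u-40:u+40],None,fx=7,fy=7,interpolation=cv2.INTER_CUBIC))
```

```text
rz -79.6 deg, then tx 33.37 ty -9.30 tz 3.31 cm | now [512.2   1.5 183.1] tilt 0.09 t 57.9 F [-0.4 -0.5 -0.2] w 0.085 30.0
[-4.25074309e-02  1.26092744e-01  2.12649175e+00  1.87626447e-05
  8.90526283e-01  1.58174937e+00]
(25, 4, 0) [277.01377078 201.76249958]
(-25, 4, 0) [293.37046807 211.3161051 ]
246 159
```

View pics/g1.png

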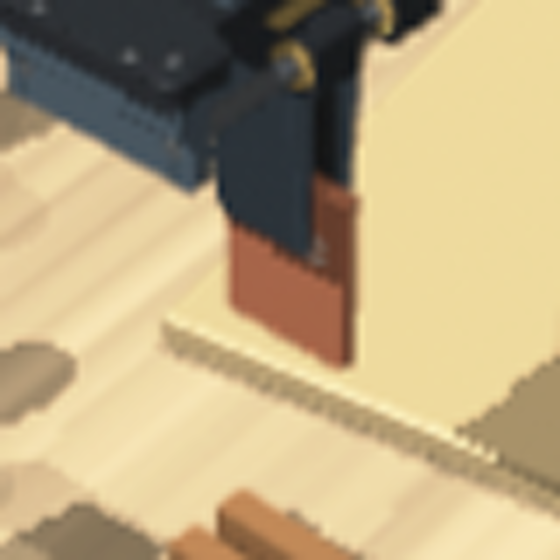

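Run:
```python
from h import *
from scipy.optimize import minimize
def mask(im,c,r=30):
    hsv=cv2.cvtColor(im,cv2.COLOR_BGR2HSV); m=np.zeros(im.shape[:2],bool)
    x,y=c.astype(int); s=np.s_[y-r:y+r,x-r:x+r]; h=hsv[s]
    m[s]=((h[...,0]<10)|(h[...,0]>172))&(h[...,1]>105)&(h[...,2]>60); return m
def hull(n,q,z0,z1,S=8):
    C=[(x,y,z) for x in(-25,25) for y in(-4,4) for z in(z0,z1)]
    p=cv2.convexHull((proj(n,place(C,q))).astype(np.float32))
    im=np.zeros((420*S//1,560*S),np.uint8); cv2.fillPoly(im,[((p+.5)*S).astype(np.int32)],255)
    return cv2.resize(im,(560,420),interpolation=cv2.INTER_AREA)/255.
q0=json.load(open("Q.json"))["tag"]
ms={}
for n in("top","side"):
    im=cv2.imread(f"pics/{n}0.png"); ms[n]=mask(im,proj(n,W("tag",(0,0,50)))[0])
    v,u=np.nonzero(ms[n]); print(n,len(u),u.min(),u.max(),v.min(),v.max(), "pred",hull(n,q0,18,70).sum())
    cv2.imwrite(f"pics/m{n}.png",ms[n]*255)
for cams in(("top",),("side",),("top","side")):
    f=lambda q:sum(abs(hull(n,[*q,8],18,70)-ms[n]).sum() for n in cams)
    r=min((minimize(f,[512+d,1,-.05],method="Nelder-Mead",options=dict(initial_simplex=[[512+d,1,-.05],[516+d,1,-.05],[512+d,4,-.05],[512+d,1,.02]])) for d in(-3,3)),key=lambda r:r.fun)
    print(cams,r.x.round(3),r.fun)
```

```text
top 65 293 297 226 246 pred 76.04705882352941
side 229 279 295 221 245 pred 327.6235294117647
('top',) [ 5.14256e+02  9.95000e-01 -6.30000e-02] 17.8
('side',) [ 5.10695e+02  2.35100e+00 -1.91000e-01] 75.31764705882352
('top', 'side') [ 5.11674e+02  1.64600e+00 -1.51000e-01] 108.6470588235294[ WARN:0@0.245] global loadsave.cpp:1063 imwrite_ Unsupported depth image for selected encoder is fallbacked to CV_8U.
```

Run:
```python
from h import *
def edges(im,rows,u0,u1):
    out=[]
    for v in rows:
        h=cv2.cvtColor(im[v:v+1,u0:u1],cv2.COLOR_BGR2HSV)[0].astype(int)
        m=((h[:,0]<12)|(h[:,0]>172))&(h[:,1]>85); k=np.nonzero(m)[0]+u0
        out.append((v,k.min() if len(k) else -1,k.max() if len(k) else -1))
    return out
s0=cv2.imread("pics/side0.png"); g=cv2.imread("pics/g.png")
print("start",edges(s0,range(219,246,2),270,305)); 
C=lambda q,zs:[(l,proj("side",place([l],q))[0].round(1).tolist()) for l in [(x,y,z) for z in zs for x in(25,-25) for y in(4,-4)]]
for c in C([513.0,1.5,-.05,8],(70,18)): print(c)
print("hand",edges(g,range(184,213,2),268,305))
o=get_obs();p=o["position"];print(p)
for c in C([p[0],p[1],-.0533,p[2]-47],(30,0)): print(c)
```

```text
start [(219, -1, -1), (221, np.int64(279), np.int64(282)), (223, np.int64(279), np.int64(286)), (225, np.int64(279), np.int64(289)), (227, np.int64(279), np.int64(292)), (229, np.int64(279), np.int64(294)), (231, np.int64(279), np.int64(294)), (233, np.int64(279), np.int64(294)), (235, np.int64(279), np.int64(294)), (237, np.int64(280), np.int64(294)), (239, np.int64(283), np.int64(295)), (241, np.int64(286), np.int64(295)), (243, np.int64(289), np.int64(295)), (245, np.int64(292), np.int64(295))]
((25, 4, 70), [277.0, 220.2])
((25, -4, 70), [279.2, 218.5])
((-25, 4, 70), [292.8, 229.8])
((-25, -4, 70), [295.1, 228.0])
((25, 4, 18), [277.3, 235.6])
((25, -4, 18), [279.4, 233.9])
((-25, 4, 18), [292.6, 245.2])
((-25, -4, 18), [294.8, 243.4])
hand [(184, np.int64(291), np.int64(292)), (186, np.int64(291), np.int64(295)), (188, np.int64(291), np.int64(295)), (190, np.int64(291), np.int64(295)), (192, np.int64(279), np.int64(295)), (194, np.int64(279), np.int64(295)), (196, np.int64(279), np.int64(295)), (198, np.int64(279), np.int64(295)), (200, np.int64(279), np.int64(295)), (202, np.int64(279), np.int64(295)), (204, np.int64(283), np.int64(295)), (206, np.int64(286), np.int64(295)), (208, np.int64(289), np.int64(295)), (210, np.int64(293), np.int64(295)), (212, -1, -1)]
[512.30597955   1.53677162 183.24777877]
((25, 4, 30), [276.8, 192.1])
((25, -4, 30), [279.2, 190.4])
((-25, 4, 30), [293.5, 201.5])
((-25, -4, 30), [295.8, 199.8])
((25, 4, 0), [277.0, 202.0])
((25, -4, 0), [279.3, 200.3])
((-25, 4, 0), [293.3, 211.6])
((-25, -4, 0), [295.6, 209.8])
```

>>> send_rows(commands=[[0, 0, 0, 0, 0, -10, 0], [0, 0, 0, 0, 0, -10, 0], [0, 0, 0, 0, 0, -10, 0], [0, 0, 0, 0, 0, -10, 0], [0, 0, 0, 0, 0, -10, 0], [0, 0, 0, 0, 0, -10, 0], [0, 0, 0, 0, 0, -10, 0], [0, 0, 0, 0, 0, -9.6, 0]])

```text
time_s: 58.95
position: [512.5, 1.5, 183.6]
eef_rot: [0.783, 0.622, -0.0, -0.0]
force: [-0.6, -0.5, -1.0]
gripper_width: 0.088
gripper_force: 30.0
```

>>> send_rows(commands=[[4.1, -1.1, 0, 0, 0, 0, 0], [4.1, -1.1, 0, 0, 0, 0, 0], [4.1, -1.1, 0, 0, 0, 0, 0], [4.1, -1.1, 0, 0, 0, 0, 0], [4.1, -1.1, 0, 0, 0, 0, 0], [4.1, -1.1, 0, 0, 0, 0, 0], [4.1, -1.1, 0, 0, 0, 0, 0], [4.1, -1.1, 0, 0, 0, 0, 0]])

```text
time_s: 59.95
position: [503.1, 342.4, 183.5]
eef_rot: [0.785, 0.619, -0.0, -0.0]
force: [0.3, -0.0, -0.7]
gripper_width: 0.087
gripper_force: 30.0
```

>>> send_rows(commands=[[0.4, -0.4, 0, 0, 0, 0, 0], [0, 0, 3, 0, 0, 0, 0], [0, 0, 2, 0, 0, 0, 0], [0, 0, 0, 0, 0, 0, 0], [0, 0, 0, 0, 0, 0, 0], [0, 0, 0, 0, 0, 0, 0], [0, 0, 0, 0, 0, 0, 0], [0, 0, 0, 0, 0, 0, 0]])

```text
time_s: 60.95
position: [500.6, 345.9, 134.3]
eef_rot: [0.785, 0.619, 0.0, 0.0]
force: [-0.5, -0.1, -1.1]
gripper_width: 0.088
gripper_force: 30.0
```

Run:
```python
from h import *
go(*W("box",(-66,82,53)),YAW("box"))
```

```text
rz -0.0 deg, then tx 0.14 ty -0.17 tz 8.13 cm | now [500.6 345.9 134.3] tilt 0.03 t 61.0 F [-0.5 -0.1 -1.1] w 0.088 30.0
```

>>> send_rows(commands=[[0.14, -0.17, 2, 0, 0, 0, 0], [0, 0, 2, 0, 0, 0, 0], [0, 0, 0, 0, 0, 0, 0], [0, 0, 0, 0, 0, 0, 0], [0, 0, 0, 0, 0, 0, 0], [0, 0, 0, 0, 0, 0, 0], [0, 0, 0, 0, 0, 0, 0], [0, 0, 0, 0, 0, 0, 0]])

```text
time_s: 61.95
position: [499.2, 347.6, 94.1]
eef_rot: [0.785, 0.619, 0.0, 0.0]
force: [-0.1, 0.7, -0.1]
gripper_width: 0.085
gripper_force: 30.0
```

Run:
```python
from h import *
go(*W("box",(-66,82,53)),YAW("box"))
s=snapshot("side"); u,v=proj("side",W("box",(-66,82,40)))[0].astype(int)
cv2.imwrite("pics/h1.png",cv2.resize(s[v-35:v+35,u-40:u+40],None,fx=8,fy=8,interpolation=cv2.INTER_CUBIC)); print(u-40,v-35)
```

```text
rz -0.0 deg, then tx 0.01 ty 0.01 tz 4.11 cm | now [499.2 347.6  94.1] tilt 0.01 t 62.0 F [-0.1  0.7 -0.1] w 0.085 30.0
144 298
```

>>> send_rows(commands=[[0, 0, 0.4, 0, 0, 0, 0], [0, 0, 0.3, 0, 0, 0, 0], [0, 0, 0.2, 0, 0, 0, 0], [0, 0, 0.1, 0, 0, 0, 0], [0, 0, 0, 0, 0, 0, 0], [0, 0, 0, 0, 0, 0, 0], [0, 0, 0, 0, 0, 0, 0], [0, 0, 0, 0, 0, 0, 0]])

```text
time_s: 63.0
position: [499.1, 347.8, 84.3]
eef_rot: [0.785, 0.619, -0.0, -0.0]
force: [-4.5, 1.0, 10.0]
gripper_width: 0.084
gripper_force: 30.0
```

>>> send_rows(commands=[[0, 0, 0.2, 0, 0, 0, 0], [0, 0, 0.2, 0, 0, 0, 0], [0, 0, 0.2, 0, 0, 0, 0], [0, 0, 0.2, 0, 0, 0, 0], [0, 0, 0, 0, 0, 0, 0], [0, 0, 0, 0, 0, 0, 0], [0, 0, 0, 0, 0, 0, 0], [0, 0, 0, 0, 0, 0, 0]])

```text
time_s: 64.0
position: [501.3, 350.7, 79.1]
eef_rot: [0.785, 0.619, 0.003, -0.001]
force: [-8.6, 14.2, 31.8]
gripper_width: 0.088
gripper_force: 30.3
```

>>> send_rows(commands=[[0, 0, -1, 0, 0, 0, 0], [0, 0, -1, 0, 0, 0, 0], [0, 0, 0, 0, 0, 0, 0], [0, 0, 0, 0, 0, 0, 0], [0, 0, 0, 0, 0, 0, 0], [0, 0, 0, 0, 0, 0, 0], [0, 0, 0, 0, 0, 0, 0], [0, 0, 0, 0, 0, 0, 0]])

```text
time_s: 65.0
position: [499.1, 347.6, 95.9]
eef_rot: [0.785, 0.619, -0.0, -0.0]
force: [-0.1, 0.5, -0.5]
gripper_width: 0.084
gripper_force: 30.0
```

Run:
```python
from h import *
go(*W("box",(-66,82,53)),YAW("box"))
p=get_obs()["position"]; y=YAW("box")
s=snapshot("side"); u,v=180,325
x0,y0=144,290
im=cv2.resize(s[y0:y0+70,x0:x0+80],None,fx=8,fy=8,interpolation=cv2.INTER_CUBIC)
cv2.imwrite("pics/h2.png",im)
def P(l,q): return (((proj("side",place([l],q))[0]-[x0,y0]+.5)*8-.5)).round(0)
for l in [(4,25,0),(-4,25,0),(-4,-25,0),(4,-25,0)]: print("tag",l,P(l,[p[0],p[1],y,p[2]-47]))
qb=json.load(open("Q.json"))["box"]
for l in [(-71.5,55,30),(-71.5,109,30),(-60.5,55,40),(-60.5,109,40),(-60.5,55,38)]: print("slot",l,P(l,qb))
```

```text
rz -0.0 deg, then tx 0.02 ty 0.01 tz 4.29 cm | now [499.1 347.6  95.9] tilt 0.01 t 65.0 F [-0.1  0.5 -0.5] w 0.084 30.0
tag (4, 25, 0) [227. 375.]
tag (-4, 25, 0) [242. 397.]
tag (-4, -25, 0) [418. 292.]
tag (4, -25, 0) [402. 271.]
slot (-71.5, 55, 30) [437. 335.]
slot (-71.5, 109, 30) [249. 448.]
slot (-60.5, 55, 40) [410. 283.]
slot (-60.5, 109, 40) [221. 396.]
slot (-60.5, 55, 38) [411. 288.]
```

View pics/h2.png

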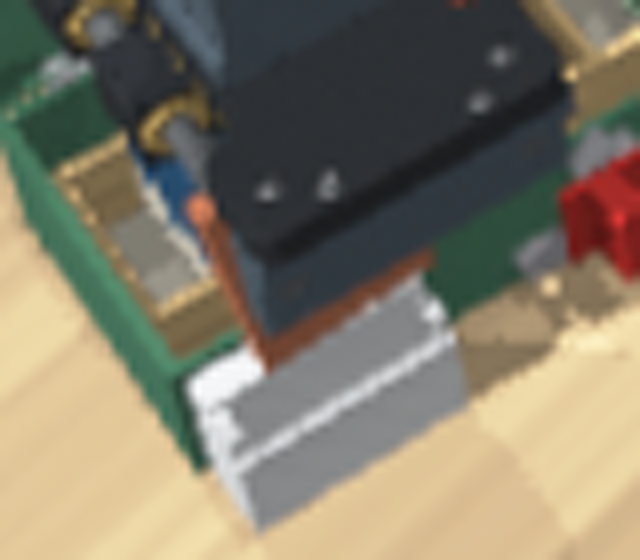

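>>> send_rows(commands=[[0, 0, -4, 0, 0, 0, 0], [0, 0, -5, 0, 0, 0, 0], [-4.2, 1.1, 0, 0, 0, 0, 0], [-4.2, 1.1, 0, 0, 0, 0, 0], [-4.2, 1.1, 0, 0, 0, 0, 0], [-4.2, 1.1, 0, 0, 0, 0, 0], [-4.2, 1.1, 0, 0, 0, 0, 0], [-4.2, 1.1, 0, 0, 0, 0, 0]])

```text
time_s: 66.05
position: [504.6, 85.8, 186.1]
eef_rot: [0.785, 0.619, 0.0, 0.0]
force: [0.2, 0.7, -1.0]
gripper_width: 0.086
gripper_force: 30.0
```

>>> send_rows(commands=[[-4.2, 1.1, 0, 0, 0, 0, 0], [-4.2, 1.1, 0, 0, 0, 0, 0], [0, 0, 0, 0, 0, 10, 0], [0, 0, 0, 0, 0, 10, 0], [0, 0, 0, 0, 0, 10, 0], [0, 0, 0, 0, 0, 10, 0], [0, 0, 0, 0, 0, 10, 0], [0, 0, 0, 0, 0, 10, 0]])

```text
time_s: 67.05
position: [506.5, 0.3, 186.0]
eef_rot: [0.99, 0.141, 0.0, 0.0]
force: [0.2, -0.6, -0.3]
gripper_width: 0.082
gripper_force: 30.0
```

>>> send_rows(commands=[[0, 0, 0, 0, 0, 10, 0], [0, 0, 0, 0, 0, 9.6, 0], [0, 0, 0, 0, 0, 0, 0], [0, 0, 0, 0, 0, 0, 0], [0, 0, 0, 0, 0, 0, 0], [0, 0, 0, 0, 0, 0, 0], [0, 0, 0, 0, 0, 0, 0], [0, 0, 0, 0, 0, 0, 0]])

```text
time_s: 68.05
position: [506.5, 0.3, 185.9]
eef_rot: [1.0, -0.027, -0.0, -0.0]
force: [0.2, -0.6, -0.4]
gripper_width: 0.088
gripper_force: 30.0
```

Run:
```python
from h import *
go(513,1.5,183.2,YAW("stand")+np.pi/2)
p=get_obs()["position"]
def edges(im,rows,u0,u1):
    out=[]
    for v in rows:
        h=cv2.cvtColor(im[v:v+1,u0:u1],cv2.COLOR_BGR2HSV)[0].astype(int)
        m=((h[:,0]<12)|(h[:,0]>172))&(h[:,1]>85); k=np.nonzero(m)[0]+u0
        out.append((v,*( (int(k.min()),int(k.max())) if len(k) else (-1,-1))))
    return out
g=snapshot("side")
q=[p[0],p[1],-.0533,p[2]-47]
for l in[(25,4,0),(-25,4,0),(-25,-4,0)]: print(l,proj("side",place([l],q))[0].round(1))
print(edges(g,range(176,220,2),268,310))
```

```text
rz 0.0 deg, then tx 0.64 ty -0.15 tz 0.27 cm | now [5.065e+02 3.000e-01 1.859e+02] tilt 0.0 t 68.0 F [ 0.2 -0.6 -0.4] w 0.088 30.0
(25, 4, 0) [279.3 201.9]
(-25, 4, 0) [295.7 211.5]
(-25, -4, 0) [298.  209.7]
[(176, -1, -1), (178, -1, -1), (180, -1, -1), (182, 293, 294), (184, 293, 297), (186, 293, 297), (188, 293, 297), (190, 293, 297), (192, 281, 298), (194, 282, 298), (196, 282, 298), (198, 282, 298), (200, 282, 298), (202, 283, 298), (204, 286, 298), (206, 290, 298), (208, 294, 298), (210, -1, -1), (212, -1, -1), (214, -1, -1), (216, -1, -1), (218, -1, -1)]
```

>>> send_rows(commands=[[0.6, -0.12, 4, 0, 0, 0, 0], [0, 0, 4, 0, 0, 0, 0], [0, 0, 2.5, 0, 0, 0, 0], [0, 0, 0, 0, 0, 0, 0], [0, 0, 0, 0, 0, 0, 0], [0, 0, 0, 0, 0, 0, 0], [0, 0, 0, 0, 0, 0, 0], [0, 0, 0, 0, 0, 0, 0]])

```text
time_s: 69.1
position: [512.8, 1.2, 81.4]
eef_rot: [1.0, -0.027, 0.0, -0.0]
force: [-0.1, 0.6, -1.3]
gripper_width: 0.086
gripper_force: 30.0
```

Run:
```python
from h import *
go(513,1.5,49,YAW("stand")+np.pi/2)
```

```text
rz -0.0 deg, then tx 0.02 ty -0.03 tz 3.24 cm | now [512.8   1.2  81.4] tilt 0.04 t 69.1 F [-0.1  0.6 -1.3] w 0.086 30.0
```

>>> send_rows(commands=[[0, 0, 0.8, 0, 0, 0, 0], [0, 0, 0.6, 0, 0, 0, 0], [0, 0, 0.3, 0, 0, 0, 0], [0, 0, 0.2, 0, 0, 0, 0], [0, 0, 0.2, 0, 0, 0, 0], [0, 0, 0.1, 0, 0, 0, 0], [0, 0, 0, 0, 0, 0, 0], [0, 0, 0, 0, 0, 0, 0]])

```text
time_s: 70.1
position: [512.6, 1.2, 59.0]
eef_rot: [1.0, -0.027, 0.0, 0.0]
force: [-0.4, -0.1, -1.3]
gripper_width: 0.088
gripper_force: 30.0
```

>>> send_rows(commands=[[0, 0, 0.4, 0, 0, 0, 0], [0, 0, 0.3, 0, 0, 0, 0], [0, 0, 0.1, 0, 0, 0, 0], [0, 0, 0.1, 0, 0, 0, 0], [0, 0, 0, 0, 0, 0, 0], [0, 0, 0, 0, 0, 0, 0], [0, 0, 0, 0, 0, 0, 0], [0, 0, 0, 0, 0, 0, 0]])

```text
time_s: 71.1
position: [513.9, 1.2, 51.7]
eef_rot: [1.0, -0.027, 0.001, -0.0]
force: [-9.3, 1.0, 37.5]
gripper_width: 0.087
gripper_force: 30.0
```

>>> send_rows(commands=[[0, 0, -0.1, 0, 0, 0, 0.3], [0, 0, 0, 0, 0, 0, 0.3], [0, 0, -2, 0, 0, 0, 0.3], [0, 0, -4, 0, 0, 0, 0.7], [0, 0, 0, 0, 0, -10, 0.7], [0, 0, 0, 0, 0, -10, 0.7], [0, 0, 0, 0, 0, -10, 0.7], [0, 0, 0, 0, 0, -10, 0.7]])

```text
time_s: 72.1
position: [512.3, 1.2, 110.6]
eef_rot: [0.948, 0.32, -0.0, -0.0]
force: [0.5, -0.6, -0.5]
gripper_width: 0.703
gripper_force: 0.0
```

>>> send_rows(commands=[[0, 0, 0, 0, 0, -10, 0.7], [0, 0, 0, 0, 0, -10, 0.7], [0, 0, 0, 0, 0, -10, 0.7], [0, 0, 0, 0, 0, -10, 0.7], [0, 0, 0, 0, 0, -10, 0.7], [0, 0, 0, 0, 0, 0, 0.7], [0, 0, 0, 0, 0, 0, 0.7], [0, 0, 0, 0, 0, 0, 0.7]])

```text
time_s: 73.1
position: [512.5, 1.2, 110.9]
eef_rot: [0.727, 0.687, -0.0, -0.0]
force: [-0.9, 0.5, 0.3]
gripper_width: 0.705
gripper_force: 0.0
```

Run:
```python
from h import *
go(511,1.3,46,YAW("stand"))
o=get_obs();p=o["position"]
def edges(im,rows,u0,u1):
    out=[]
    for v in rows:
        h=cv2.cvtColor(im[v:v+1,u0:u1],cv2.COLOR_BGR2HSV)[0].astype(int)
        m=((h[:,0]<12)|(h[:,0]>172))&(h[:,1]>85); k=np.nonzero(m)[0]+u0
        out.append((v,*( (int(k.min()),int(k.max())) if len(k) else (-1,-1))))
    return out
print(edges(snapshot("side"),range(215,246,2),265,310))
```

```text
rz -0.1 deg, then tx 0.00 ty -0.15 tz 6.49 cm | now [512.5   1.2 110.9] tilt 0.01 t 73.1 F [-0.9  0.5  0.3] w 0.705 0.0
[(215, -1, -1), (217, -1, -1), (219, -1, -1), (221, 282, 282), (223, 280, 285), (225, 280, 289), (227, 280, 292), (229, 280, 295), (231, 280, 296), (233, 280, 296), (235, 280, 296), (237, 280, 296), (239, 283, 296), (241, 286, 296), (243, 289, 296), (245, 292, 296)]
```

>>> send_rows(commands=[[0, -0.2, 3, 0, 0, 0, 0.7], [0, 0, 2.5, 0, 0, 0, 0.7], [0, 0, 0.9, 0, 0, 0, 0.7], [0, 0, 0, 0, 0, 0, 0.7], [0, 0, 0, 0, 0, 0, 0.6], [0, 0, 0, 0, 0, 0, 0.5], [0, 0, 0, 0, 0, 0, 0.5], [0, 0, 0, 0, 0, 0, 0.5]])

```text
time_s: 74.15
position: [511.1, 1.3, 47.6]
eef_rot: [0.726, 0.688, 0.0, 0.0]
force: [-2.0, -0.1, 8.1]
gripper_width: 0.545
gripper_force: 30.0
```

Run:
```python
from h import *
go(511,1.3,46,YAW("stand"))
```

```text
rz -0.0 deg, then tx 0.00 ty -0.01 tz 0.16 cm | now [511.1   1.3  47.6] tilt 0.06 t 74.2 F [-2.  -0.1  8.1] w 0.545 30.0
```

>>> send_rows(commands=[[0, 0, 0, 0, 0, 0, 0.7], [0, 0, 0, 0, 0, 0, 0.7], [0, 0, -4, 0, 0, 0, 0.7], [0, 0, -2.5, 0, 0, 0, 0.7], [0, 0, 0, 0, 0, 10, 0.3], [0, 0, 0, 0, 0, 10, 0.3], [0, 0, 0, 0, 0, 10, 0.3], [0, 0, 0, 0, 0, 10, 0.3]])

```text
time_s: 75.15
position: [510.5, 1.3, 111.9]
eef_rot: [0.918, 0.396, -0.0, -0.0]
force: [0.6, -0.3, -0.0]
gripper_width: 0.309
gripper_force: 0.0
```

>>> send_rows(commands=[[0, 0, 0, 0, 0, 10, 0.3], [0, 0, 0, 0, 0, 10, 0.3], [0, 0, 0, 0, 0, 10, 0.3], [0, 0, 0, 0, 0, 10, 0.3], [0, 0, 0, 0, 0, 10, 0.3], [0, 0, 0, 0, 0, 0, 0.3], [0, 0, 0, 0, 0, 0, 0.3], [0, 0, 0, 0, 0, 0, 0.3]])

```text
time_s: 76.15
position: [510.5, 1.3, 111.9]
eef_rot: [1.0, -0.026, -0.0, -0.0]
force: [-0.1, -0.0, 0.2]
gripper_width: 0.303
gripper_force: 0.0
```

Run:
```python
from h import *
go(511.1,1.3,54,YAW("stand")+np.pi/2)
```

```text
rz 0.1 deg, then tx 0.06 ty -0.00 tz 5.79 cm | now [510.5   1.3 111.9] tilt 0.0 t 76.2 F [-0.1 -0.   0.2] w 0.303 0.0
```

>>> send_rows(commands=[[0.06, 0, 3, 0, 0, 0, 0.3], [0, 0, 2, 0, 0, 0, 0.3], [0, 0, 0.8, 0, 0, 0, 0.3], [0, 0, 0, 0, 0, 0, 0.3], [0, 0, 0, 0, 0, 0, 0.3], [0, 0, 0, 0, 0, 0, 0], [0, 0, 0, 0, 0, 0, 0], [0, 0, 0, 0, 0, 0, 0]])

```text
time_s: 77.15
position: [511.4, 1.2, 54.3]
eef_rot: [1.0, -0.027, 0.0, 0.0]
force: [-0.8, -0.6, 5.1]
gripper_width: 0.082
gripper_force: 30.0
```

Run:
```python
from h import *
go(511.1,1.3,54,YAW("stand")+np.pi/2)
```

```text
rz -0.0 deg, then tx -0.03 ty -0.00 tz 0.03 cm | now [511.4   1.2  54.3] tilt 0.03 t 77.2 F [-0.8 -0.6  5.1] w 0.082 30.0
```

>>> send_rows(commands=[[0, 0, 0, 0, 0, 0, 0], [0, 0, -2, 0, 0, 0, 0], [0, 0, -4, 0, 0, 0, 0], [0, 0, -4, 0, 0, 0, 0], [0, 0, -3, 0, 0, 0, 0], [0, 0, 0, 0, 0, -10, 0], [0, 0, 0, 0, 0, -10, 0], [0, 0, 0, 0, 0, -10, 0]])

```text
time_s: 78.15
position: [511.0, 1.3, 184.0]
eef_rot: [0.972, 0.236, 0.0, -0.0]
force: [-0.8, 0.1, -0.1]
gripper_width: 0.087
gripper_force: 30.0
```

>>> send_rows(commands=[[0, 0, 0, 0, 0, -10, 0], [0, 0, 0, 0, 0, -10, 0], [0, 0, 0, 0, 0, -10, 0], [0, 0, 0, 0, 0, -10, 0], [0, 0, 0, 0, 0, -9.6, 0], [0, 0, 0, 0, 0, 0, 0], [0, 0, 0, 0, 0, 0, 0], [0, 0, 0, 0, 0, 0, 0]])

```text
time_s: 79.15
position: [511.1, 1.3, 183.9]
eef_rot: [0.786, 0.619, -0.0, -0.0]
force: [0.5, -0.1, -1.1]
gripper_width: 0.083
gripper_force: 30.0
```

Run:
```python
from h import *
go(*W("box",(-66,82,134)),YAW("box"))
```

```text
rz -0.2 deg, then tx 33.42 ty -9.20 tz 4.99 cm | now [511.1   1.3 183.9] tilt 0.0 t 79.2 F [ 0.5 -0.1 -1.1] w 0.083 30.0
```

>>> send_rows(commands=[[4.2, -1.2, 0, 0, 0, 0, 0], [4.2, -1.2, 0, 0, 0, 0, 0], [4.2, -1.2, 0, 0, 0, 0, 0], [4.2, -1.1, 0, 0, 0, 0, 0], [4.2, -1.1, 0, 0, 0, 0, 0], [4.2, -1.1, 0, 0, 0, 0, 0], [4.2, -1.1, 0, 0, 0, 0, 0], [4.1, -1.2, 0, 0, 0, -0.1, 0]])

```text
time_s: 80.15
position: [499.5, 350.0, 183.9]
eef_rot: [0.785, 0.619, 0.0, 0.0]
force: [1.2, -0.5, 0.1]
gripper_width: 0.085
gripper_force: 30.0
```

>>> send_rows(commands=[[0, 0, 4, 0, 0, 0, 0], [0, 0, 3, 0, 0, 0, 0], [0, 0, 1.5, 0, 0, 0, 0], [0, 0, 0, 0, 0, 0, 0], [0, 0, 0, 0, 0, 0, 0], [0, 0, 0, 0, 0, 0, 0], [0, 0, 0, 0, 0, 0, 0], [0, 0, 0, 0, 0, 0, 0]])

```text
time_s: 81.15
position: [499.8, 348.5, 99.3]
eef_rot: [0.785, 0.62, 0.0, 0.0]
force: [-0.2, 1.2, -0.6]
gripper_width: 0.091
gripper_force: 30.0
```

Run:
```python
from h import *
go(*W("box",(-66.4,82.3,53)),YAW("box"))
```

```text
rz 0.1 deg, then tx -0.07 ty -0.07 tz 4.63 cm | now [499.8 348.5  99.3] tilt 0.03 t 81.2 F [-0.2  1.2 -0.6] w 0.091 30.0
```

>>> send_rows(commands=[[-0.07, -0.07, 0.6, 0, 0, 0, 0], [0, 0, 0.5, 0, 0, 0, 0], [0, 0, 0, 0, 0, 0, 0], [0, 0, 0.2, 0, 0, 0, 0], [0, 0, 0.1, 0, 0, 0, 0], [0, 0, 0, 0, 0, 0, 0], [0, 0, 0, 0, 0, 0, 0], [0, 0, 0, 0, 0, 0, 0]])

```text
time_s: 82.15
position: [498.9, 348.0, 85.0]
eef_rot: [0.785, 0.62, 0.0, 0.0]
force: [-0.2, 0.5, -0.1]
gripper_width: 0.087
gripper_force: 30.0
```

Run:
```python
from h import *
go(*W("box",(-66.4,82.3,53)),YAW("box"))
```

```text
rz 0.1 deg, then tx 0.01 ty 0.01 tz 3.20 cm | now [498.9 348.   85. ] tilt 0.01 t 82.2 F [-0.2  0.5 -0.1] w 0.087 30.0
```

>>> send_rows(commands=[[0, 0, 0.1, 0, 0, 0, 0], [0, 0, 0.1, 0, 0, 0, 0], [0, 0, 0.1, 0, 0, 0, 0], [0, 0, 0, 0, 0, 0, 0], [0, 0, 0, 0, 0, 0, 0], [0, 0, 0, 0, 0, 0, 0], [0, 0, 0, 0, 0, 0, 0], [0, 0, 0, 0, 0, 0, 0]])

```text
time_s: 83.15
position: [498.8, 348.0, 81.9]
eef_rot: [0.785, 0.62, 0.0, -0.0]
force: [-1.2, -0.7, -0.7]
gripper_width: 0.087
gripper_force: 30.0
```

Bottom at about 35.6 mm, below the ends with no force; next the lip at 30.

>>> send_rows(commands=[[0, 0, 0.2, 0, 0, 0, 0], [0, 0, 0.2, 0, 0, 0, 0], [0, 0, 0.2, 0, 0, 0, 0], [0, 0, 0.2, 0, 0, 0, 0], [0, 0, 0, 0, 0, 0, 0], [0, 0, 0, 0, 0, 0, 0], [0, 0, 0, 0, 0, 0, 0], [0, 0, 0, 0, 0, 0, 0]])

```text
time_s: 84.15
position: [498.8, 348.0, 74.0]
eef_rot: [0.785, 0.62, 0.0, -0.0]
force: [-0.7, 0.0, -1.9]
gripper_width: 0.086
gripper_force: 30.0
```

>>> send_rows(commands=[[0, 0, 0.4, 0, 0, 0, 0], [0, 0, 0.4, 0, 0, 0, 0], [0, 0, 0.4, 0, 0, 0, 0], [0, 0, 0.4, 0, 0, 0, 0], [0, 0, 0.3, 0, 0, 0, 0], [0, 0, 0.2, 0, 0, 0, 0], [0, 0, 0, 0, 0, 0, 0], [0, 0, 0, 0, 0, 0, 0]])

```text
time_s: 85.15
position: [498.8, 348.0, 53.0]
eef_rot: [0.785, 0.62, -0.0, -0.0]
force: [-1.1, -0.0, -0.8]
gripper_width: 0.085
gripper_force: 30.0
```

>>> send_rows(commands=[[0, 0, 0.1, 0, 0, 0, 0], [0, 0, 0, 0, 0, 0, 0], [0, 0, 0, 0, 0, 0, 0], [0, 0, 0, 0, 0, 0, 0], [0, 0, 0, 0, 0, 0, 0], [0, 0, 0, 0, 0, 0, 0], [0, 0, 0, 0, 0, 0, 0], [0, 0, 0, 0, 0, 0, 0]])

```text
time_s: 86.15
position: [498.8, 348.0, 52.3]
eef_rot: [0.785, 0.62, -0.0, -0.0]
force: [-2.6, -1.4, 4.5]
gripper_width: 0.088
gripper_force: 30.0
```

>>> send_rows(commands=[[0, 0, 0, 0, 0, 0, 0.25], [0, 0, 0, 0, 0, 0, 0.25], [0, 0, -2, 0, 0, 0, 0.25], [0, 0, -4, 0, 0, 0, 0.25], [0, 0, -5, 0, 0, 0, 0], [0, 0, -5, 0, 0, 0, 0], [0, 0, -1, 0, 0, 0, 0], [0, 0, 0, 0, 0, 0, 0]])

```text
time_s: 87.15
position: [499.0, 348.1, 223.0]
eef_rot: [0.785, 0.62, 0.001, 0.0]
force: [-0.3, 0.3, -0.4]
gripper_width: 0.006
gripper_force: 0.0
```

Run:
```python
from h import *
go(*W("box",(148,0,222)),YAW("box"))
s=snapshot("side");cv2.imwrite("pics/tagin.png",s); t=snapshot("top");cv2.imwrite("pics/tagint.png",t)
# terracotta tag extents vs prediction
u,v=proj("side",W("box",(-66,82,50)))[0].astype(int)
h=cv2.cvtColor(s[v-30:v+30,u-30:u+30],cv2.COLOR_BGR2HSV).astype(int)
m=((h[...,0]<12)|(h[...,0]>172))&(h[...,1]>85); b,a=np.nonzero(m)
print("tag seen",a.min()+u-30,a.max()+u-30,b.min()+v-30,b.max()+v-30)
for dz in(0,8): print([proj("side",W("box",(-66+x,82+y,76+dz)))[0].round(1).tolist() for x in(-4,4) for y in(-25,25)])
```

```text
rz 0.1 deg, then tx -8.23 ty 21.44 tz 0.10 cm | now [499.  348.1 223. ] tilt 0.1 t 87.2 F [-0.3  0.3 -0.4] w 0.006 0.0
tag seen 171 209 300 344
[[194.0, 318.1], [171.5, 331.3], [192.0, 315.4], [169.6, 328.5]]
[[193.5, 315.7], [170.9, 328.9], [191.5, 313.0], [168.9, 326.2]]
```

Run:
```python
from h import *
s=cv2.imread("pics/tagin.png");h=cv2.cvtColor(s,cv2.COLOR_BGR2HSV).astype(int)
m=((h[...,0]<12)|(h[...,0]>172))&(h[...,1]>85)
for u in range(172,196,4):
    k=np.nonzero(m[300:350,u])[0]; 
    # predicted back top edge at u
    a,b=proj("side",W("box",(-62,107,76)))[0],proj("side",W("box",(-62,57,76)))[0]
    print(u,"tag rows",k.min()+300 if len(k) else None,k.max()+300 if len(k) else None,"pred top",(a[1]+(u-a[0])*(b[1]-a[1])/(b[0]-a[0])).round(1))
for y,n in((-88,"yellow"),(-44,"green"),(0,"rust"),(44,"plum"),(88,"blue")):
    u,v=proj("side",W("box",(0,y,76)))[0]; u=int(round(u+1))
    print(n,"pred top row",v.round(1),[tuple(int(c) for c in s[r,u]) for r in range(int(v)-6,int(v)+9,2)])
```

```text
172 tag rows 328 335 pred top 327.1
176 tag rows 326 344 pred top 324.8
180 tag rows 323 342 pred top 322.4
184 tag rows 321 339 pred top 320.1
188 tag rows 319 337 pred top 317.8
192 tag rows 317 334 pred top 315.4
yellow pred top row 263.3 [(108, 140, 92), (88, 114, 68), (83, 113, 80), (120, 220, 241), (128, 230, 249), (109, 203, 231), (90, 168, 198), (89, 166, 196)]
green pred top row 272.7 [(59, 75, 45), (60, 76, 46), (61, 77, 46), (130, 165, 118), (143, 185, 129), (141, 182, 127), (104, 134, 94), (100, 130, 91)]
rust pred top row 282.5 [(60, 76, 46), (59, 75, 45), (58, 74, 49), (66, 94, 184), (70, 100, 201), (70, 100, 205), (52, 74, 154), (49, 70, 142)]
plum pred top row 292.6 [(59, 75, 46), (59, 75, 45), (59, 65, 51), (95, 70, 95), (100, 74, 103), (97, 71, 99), (76, 55, 77), (69, 51, 72)]
blue pred top row 303.2 [(57, 72, 43), (58, 73, 44), (90, 75, 42), (142, 99, 54), (150, 105, 59), (146, 102, 56), (113, 79, 43), (103, 72, 39)]
```

>>> send_rows(commands=[[-1, 2.7, 0, 0, 0, 0, 0], [-1, 2.7, 0, 0, 0, 0, 0], [-1, 2.7, 0, 0, 0, 0, 0], [-1, 2.7, 0, 0, 0, 0, 0], [-1, 2.7, 0, 0, 0, 0, 0], [-1, 2.7, 0, 0, 0, 0, 0], [-1, 2.6, 0, 0, 0, 0, 0], [-1, 2.6, 0, 0, 0, 0, 0]])

```text
time_s: 88.25
position: [690.0, 219.6, 221.8]
eef_rot: [0.785, 0.62, -0.0, -0.0]
force: [0.1, 0.2, -0.6]
gripper_width: 0.007
gripper_force: 0.0
```

>>> send_rows(commands=[[0, 0, 0, 0, 0, 0, 0], [0, 0, 4, 0, 0, 0, 0], [0, 0, 4, 0, 0, 0, 0], [0, 0, 2.5, 0, 0, 0, 0], [0, 0, 0, 0, 0, 0, 0], [0, 0, 0, 0, 0, 0, 0], [0, 0, 0, 0, 0, 0, 0], [0, 0, 0, 0, 0, 0, 0]])

```text
time_s: 89.25
position: [689.0, 220.8, 118.1]
eef_rot: [0.785, 0.62, 0.001, 0.0]
force: [-0.5, -0.3, -0.4]
gripper_width: 0.005
gripper_force: 0.0
```

Run:
```python
from h import *
go(*W("box",(140,0,117)),YAW("box"))
```

```text
rz 0.1 deg, then tx -0.27 ty -0.81 tz 0.11 cm | now [689.  220.8 118.1] tilt 0.08 t 89.2 F [-0.5 -0.3 -0.4] w 0.005 0.0
```

>>> send_rows(commands=[[0, -0.8, 0, 0, 0, 0, 0], [0, -1, -0.45, 0, 0, 0, 0], [0, -1, -0.45, 0, 0, 0, 0], [0, -1, -0.6, 0, 0, 0, 0], [0, -0.9, -0.6, 0, 0, 0, 0], [0, -1.5, -0.35, 0, 0, 0, 0], [0, -1.4, -0.35, 0, 0, 0, 0], [0, 0, 0, 0, 0, 0, 0]])

```text
time_s: 90.25
position: [614.4, 238.7, 146.0]
eef_rot: [0.784, 0.62, 0.001, 0.0]
force: [3.6, -1.0, 4.7]
gripper_width: 0.007
gripper_force: 2.4
```

Run:
```python
from h import *
go(*W("box",(42,0,143)),YAW("box"))
```

```text
rz 0.1 deg, then tx -0.27 ty -2.93 tz 0.30 cm | now [614.4 238.7 146. ] tilt 0.08 t 90.2 F [ 3.6 -1.   4.7] w 0.007 2.4
```

>>> send_rows(commands=[[0, -1.5, 0.1, 0, 0, 0, 0], [0, -1.5, 0.1, 0, 0, 0, 0], [0, -1.4, 0.5, 0, 0, 0, 0], [0, -1.4, 0.6, 0, 0, 0, 0], [0, -0.8, 0.6, 0, 0, 0, 0], [0, -0.8, 0.6, 0, 0, 0, 0], [0, 0, 0, 0, 0, 0, 0], [0, 0, 0, 0, 0, 0, 0]])

```text
time_s: 91.25
position: [542.7, 255.4, 120.1]
eef_rot: [0.785, 0.62, -0.0, -0.0]
force: [-0.9, 0.1, 5.8]
gripper_width: 0.003
gripper_force: 2.3
```

Run:
```python
from h import *
go(*W("box",(-16,0,106)),YAW("box"))
```

```text
rz 0.1 deg, then tx -0.23 ty -1.37 tz 1.41 cm | now [542.7 255.4 120.1] tilt 0.02 t 91.2 F [-0.9  0.1  5.8] w 0.003 2.3
```

On track; contact 6 N. Continue down.

>>> send_rows(commands=[[0, -0.7, 0.7, 0, 0, 0, 0], [0, -0.7, 0.7, 0, 0, 0, 0], [0, -0.5, 0.6, 0, 0, 0, 0], [0, -0.5, 0.5, 0, 0, 0, 0], [0, 0, 0.4, 0, 0, 0, 0], [0, 0, 0.2, 0, 0, 0, 0], [0, 0, 0, 0, 0, 0, 0], [0, 0, 0, 0, 0, 0, 0]])

```text
time_s: 92.25
position: [518.9, 260.9, 89.1]
eef_rot: [0.785, 0.62, -0.001, -0.0]
force: [-5.8, 1.0, 10.7]
gripper_width: 0.004
gripper_force: 5.3
```

>>> send_rows(commands=[[0, 0, 0.1, 0, 0, 0, 0], [0, 0, 0.1, 0, 0, 0, 0], [0, 0, 0, 0, 0, 0, 0], [0, 0, 0, 0, 0, 0, 0], [0, 0, 0, 0, 0, 0, 0], [0, 0, 0, 0, 0, 0, 0], [0, 0, 0, 0, 0, 0, 0], [0, 0, 0, 0, 0, 0, 0]])

```text
time_s: 93.25
position: [518.7, 261.0, 88.4]
eef_rot: [0.785, 0.62, -0.001, -0.001]
force: [-17.0, -1.2, 36.4]
gripper_width: 0.006
gripper_force: 18.5
```

>>> send_rows(commands=[[0, 0, -1, 0, 0, 0, 0], [0, 0, -3, 0, 0, 0, 0], [0, 0, -5, 0, 0, 0, 0], [0, 0, -5, 0, 0, 0, 0], [-5, 0, 0, 0, 0, 0, 0], [-5, 0, 0, 0, 0, 0, 0], [-5, 0, 0, 0, 0, 0, 0], [-5, 0, 0, 0, 0, 0, 0]])

```text
time_s: 94.25
position: [472.3, 64.8, 226.9]
eef_rot: [0.784, 0.62, -0.0, -0.0]
force: [0.2, 0.3, 0.8]
gripper_width: 0.005
gripper_force: 0.0
```

>>> send_rows(commands=[[-5, 0, 0, 0, 0, 0, 0], [-5, 0, 0, 0, 0, 0, 0], [-5, 0, 0, 0, 0, 0, 0], [-5, 0, 0, 0, 0, 0, 0], [0, 0, 0, 0, 0, 0, 0], [0, 0, 0, 0, 0, 0, 0], [0, 0, 0, 0, 0, 0, 0], [0, 0, 0, 0, 0, 0, 0]])

```text
time_s: 95.25
position: [427.0, -127.5, 226.9]
eef_rot: [0.784, 0.621, -0.0, -0.0]
force: [0.4, 0.8, -0.4]
gripper_width: 0.004
gripper_force: 0.0
```

Run:
```python
from h import *
go(500,0,200,YAW("box"))
for n in("side","top"):
    im=snapshot(n).astype(int); ref=cv2.imread(f"pics/{n}0.png").astype(int); cv2.imwrite(f"pics/end_{n}.png",im)
    d=abs(im-ref).max(2)
    # lid region polygon (top face + front edge)
    P=proj(n,[W("box",l) for l in((50,117,89),(50,-117,89),(-50,-117,89),(-50,117,89))]).astype(np.int32)
    m=np.zeros(d.shape,np.uint8);cv2.fillPoly(m,[P],1);m=cv2.dilate(m,np.ones((7,7)))
    print(n,"lid px changed",(d[m>0]>40).mean().round(3))
    # whole scene change clusters
    k,l,st,c=cv2.connectedComponentsWithStats((cv2.medianBlur(d.astype(np.uint8),5)>35).astype(np.uint8))
    print([s.tolist() for s in st[1:] if s[4]>25])
```

```text
rz 0.2 deg, then tx 14.10 ty 4.14 tz 2.69 cm | now [ 427.  -127.5  226.9] tilt 0.01 t 95.2 F [ 0.4  0.8 -0.4] w 0.004 0.0
side lid px changed 0.0
[[300, 0, 260, 343, 29106], [548, 0, 12, 28, 243], [544, 33, 16, 9, 120], [496, 49, 64, 143, 4395], [381, 169, 18, 13, 125], [351, 189, 39, 52, 167], [361, 207, 6, 10, 31], [482, 210, 21, 33, 417], [279, 220, 34, 24, 320], [533, 228, 27, 17, 98], [326, 260, 5, 11, 38], [170, 316, 28, 29, 480], [425, 346, 17, 14, 122], [438, 408, 15, 8, 58]]
top lid px changed 0.0
[[220, 194, 329, 226, 22963], [294, 228, 4, 16, 51], [311, 233, 11, 21, 159], [147, 238, 22, 8, 74], [446, 257, 18, 10, 128], [287, 274, 13, 9, 54], [474, 286, 11, 16, 120], [527, 301, 11, 11, 93], [438, 319, 32, 11, 198], [531, 322, 18, 6, 56], [486, 328, 74, 39, 1453], [527, 361, 7, 4, 26], [193, 412, 27, 8, 127]][ WARN:0@2.151] global loadsave.cpp:1063 imwrite_ Unsupported depth image for selected encoder is fallbacked to CV_8U.
```

Run:
```python
import cv2,numpy as np
for n,(u,v) in(("side",(318,264)),("top",(293,276))):
    a=cv2.imread(f"pics/{n}0.png");b=cv2.imread(f"pics/end_{n}.png")
    r=cv2.matchTemplate(b[v-25:v+26,u-25:u+26],a[v-13:v+14,u-13:u+14],cv2.TM_CCOEFF_NORMED)
    _,m,_,l=cv2.minMaxLoc(r);print(n,m,l[0]-12,l[1]-12)
    for s in a,b: print([int(x.sum())//3 for x in s[v,u-16:u+17:2]])
```

```text
side 0.8451470732688904 0 0
[182, 166, 177, 213, 212, 212, 211, 211, 211, 211, 210, 210, 204, 114, 141, 193, 190]
[212, 205, 183, 236, 237, 237, 237, 237, 237, 237, 237, 237, 233, 148, 176, 220, 218]
top 0.9276893734931946 0 0
[99, 98, 101, 106, 124, 124, 123, 124, 124, 121, 122, 123, 112, 58, 57, 99, 99]
[124, 126, 125, 123, 158, 157, 155, 155, 154, 155, 154, 155, 147, 80, 81, 126, 125]
```

The stilt has not moved; only the lighting on it changed. I am handing the job in.

```bash
python3 -c "
from cell import *
print(job_done())"
```

```text
the job is handed in; nothing more can be done
None
```

The job is done and handed in at about 95 s: all five tiles stand fully down in their own cells, the tag is fully down in its holder after a missed first try and a regrasp, the lid is pushed shut and matches the starting pictures, and nothing else was seen to have moved.

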